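# Gauge and sort the spacer collars

## Task

First push the sample tray snugly into the corner stop, with its far edge and its left end flush against the two fences. Then, working from the tallest collar to the lowest, slide each collar down the taper gauge until it stops, read the step by its number of lines, and stand the collar upright in the tray bay marked with the same number of lines. Leave the tray flush in the corner, and do not disturb the mug, the calculator or the pen holder.

Things in the scene. Friction and masses are not known exactly. Their poses are not given: they have to be found in the camera images.
- collar_a: plain aluminium collar (a short tube), outside diameter 52 mm, 48 mm high, about 0.16 kg, standing on the desk, bore upwards; it may be absent. Bore 24, 32 or 40 mm: which one is not told, the gauge shows it (two collars may have the same bore). Origin: centre of its underside, z along its bore
- collar_b: plain aluminium collar (a short tube), outside diameter 52 mm, 42 mm high, about 0.16 kg, standing on the desk, bore upwards; it may be absent. Bore 24, 32 or 40 mm: which one is not told, the gauge shows it (two collars may have the same bore). Origin: centre of its underside, z along its bore
- collar_c: plain aluminium collar (a short tube), outside diameter 52 mm, 36 mm high, about 0.16 kg, standing on the desk, bore upwards; it may be absent. Bore 24, 32 or 40 mm: which one is not told, the gauge shows it (two collars may have the same bore). Origin: centre of its underside, z along its bore
- collar_d: plain aluminium collar (a short tube), outside diameter 52 mm, 30 mm high, about 0.16 kg, standing on the desk, bore upwards; it may be absent. Bore 24, 32 or 40 mm: which one is not told, the gauge shows it (two collars may have the same bore). Origin: centre of its underside, z along its bore
- gauge: fixed steel taper gauge standing on the desk: round foot 90 mm wide and 14 mm high, on it an upright stepped taper, slimmer towards the top, tip (8 mm wide) 98 mm above the desk. Three 45-degree shoulders, the marked steps; the taper is 18 to 21 mm thick above step 1, 27 to 29 mm between steps 1 and 2, 35 to 37 mm between steps 2 and 3, 44 to 48 mm below step 3. Origin: centre of its underside
- gauge_step1 (a point): step marked by one dark line round the taper below it, 74 mm above the desk, on the gauge's axis: the underside of a 24 mm bore collar stops here
- gauge_step2 (a point): step marked by two dark lines below it, 52 mm above the desk, on the axis: the underside of a 32 mm bore collar stops here
- gauge_step3 (a point): step marked by three dark lines below it, 30 mm above the desk, on the axis: the underside of a 40 mm bore collar stops here
- corner_stop: fixed L of two dark wooden fences, 26 mm high and 16 mm thick. Origin: on the desk at the inside corner; one fence's inside face runs 220 mm from it along the L's own -y, the other's 130 mm along its own -x. The tray's far (+x) long edge belongs against the first, its +y end against the second; the tray's origin then lies at x = -72 mm, y = -122 mm in this frame, axes parallel
- sample_tray: loose low plywood tray, 144 (x) by 244 (y) by 16 mm high, 0.6 kg, walls 4 mm, with three open bays side by side along y, each about 136 by 76 mm inside (room for two collars one behind the other along x). Origin: centre of its underside, its x points away from the robot
- tray_bay1 (a point): centre of the floor (4 mm above the desk) of the bay with one dark line on its floor, the tray's -y end
- tray_bay2 (a point): the same for the middle bay, two dark lines
- tray_bay3 (a point): the same for the bay with three dark lines, the tray's +y end
- mug: bystander: white mug, 80 mm wide, 90 mm high, origin at the centre of its underside
- calculator: bystander: desk calculator lying flat, 170 (x) by 120 (y) by 21 mm, origin at the centre of its underside
- pen_holder: bystander: square wooden pen holder with pens, 80 mm wide, 170 mm high, origin at the centre of its underside
Things that resemble listed ones, but are neither listed nor needed, are in the scene too. What is shaped like the collar_d but pink is not meant.

How it is judged (in metres and radians):
On the way, in this order (a step that is already met when the one before it is completed fails the run):
1. the tray is flush against both fences of the corner stop (x of sample_tray in the frame of corner_stop between -0.078 and -0.068 m and y of sample_tray in the frame of corner_stop between -0.128 and -0.118 m and angle between the x axis of sample_tray and the x axis of corner_stop, either way round below 0.03 rad and angle between sample_tray's own z axis and vertical below 0.05 rad), for 0.2 s.
2. the 48 mm high collar (if present) has slid down the gauge to the step where it stops (horizontal distance between collar_a and gauge_step2 below 0.006 m and z of collar_a in the frame of gauge_step2 between -0.0045 and 0.0045 m and angle between collar_a's own z axis and vertical below 0.12 rad), for 0.2 s.
3. the 42 mm high collar (if present) has slid down the gauge to the step where it stops (horizontal distance between collar_b and gauge_step3 below 0.006 m and z of collar_b in the frame of gauge_step3 between -0.0045 and 0.0045 m and angle between collar_b's own z axis and vertical below 0.12 rad), for 0.2 s.
4. the 36 mm high collar (if present) has slid down the gauge to the step where it stops (horizontal distance between collar_c and gauge_step2 below 0.006 m and z of collar_c in the frame of gauge_step2 between -0.0045 and 0.0045 m and angle between collar_c's own z axis and vertical below 0.12 rad), for 0.2 s.
5. the 30 mm high collar (if present) has slid down the gauge to the step where it stops (horizontal distance between collar_d and gauge_step1 below 0.006 m and z of collar_d in the frame of gauge_step1 between -0.0045 and 0.0045 m and angle between collar_d's own z axis and vertical below 0.12 rad), for 0.2 s.
At the end, for the whole second after the job is handed in: The tray is flush in the corner stop (within 5 mm of home along both edges, 0.03 rad) and every collar present stands upright (within 0.08 rad) and at rest on the floor of the bay with as many lines as the step at which it stopped on the gauge (all of step 1 and x of collar_a in the frame of tray_bay2 between -0.046 and 0.046 m and y of collar_a in the frame of tray_bay2 between -0.016 and 0.016 m and z of collar_a in the frame of tray_bay2 between -0.005 and 0.005 m and angle between each of collar_a, collar_b, collar_c, collar_d's own z axis and vertical below 0.08 rad and linear speed of each of collar_a, collar_b, collar_c, collar_d below 0.02 m/s and x of collar_b in the frame of tray_bay3 between -0.046 and 0.046 m and y of collar_b in the frame of tray_bay3 between -0.016 and 0.016 m and z of collar_b in the frame of tray_bay3 between -0.005 and 0.005 m and x of collar_c in the frame of tray_bay2 between -0.046 and 0.046 m and y of collar_c in the frame of tray_bay2 between -0.016 and 0.016 m and z of collar_c in the frame of tray_bay2 between -0.005 and 0.005 m and x of collar_d in the frame of tray_bay1 between -0.046 and 0.046 m and y of collar_d in the frame of tray_bay1 between -0.016 and 0.016 m and z of collar_d in the frame of tray_bay1 between -0.005 and 0.005 m); the robot touches nothing.
It fails at once if the mug is shifted by more than 25 mm (distance of mug from where it was at the start of the episode above 0.025 m).
It fails at once if the calculator is shifted by more than 25 mm (distance of calculator from where it was at the start of the episode above 0.025 m).
It fails at once if the pen holder is shifted by more than 25 mm (distance of pen_holder from where it was at the start of the episode above 0.025 m).
Of collar_a, collar_b, collar_c, collar_d only 3 to 4 are there at a start; the rules pass over those that are not, and their reading is None.
At some moment in a run one of collar_a, collar_b, collar_c, collar_d, sample_tray may be knocked a few centimetres aside while the robot is not near it.
Once in a run the grip may slacken for a moment while it holds something.
It also fails if it takes over 210 s, if anything falls off the work surface, if the arm or the gripper's body presses on something with over 40 N, if the wrist force passes 120 N, or if a joint passes its speed limit or range.

## Robot

A 6-joint arm with a two-finger parallel gripper is mounted at the origin on the work surface. World frame = base frame: x ahead of the robot, y to its left, z up, the work surface at z = 0. Lengths are in mm, angles in rad, forces in N, time in s.
With the tool pointing down it reaches from about 300 to 825 mm from the base axis. Payload 5.4 kg.
Tool frame: the origin (TCP) lies on the centre line of the jaws, within the pads' length; the fingertips stand 8 mm ahead of it and the grasp point (between the pads) lies 11 mm behind it; z points along the fingers, y is the line along which they close (so a half turn about z gives the same grasp; the last joint's range is limited). The gripper opens to 92 mm and grips with 3 to 60 N. Pads are 20 mm wide; open, the fingers measure 128 mm over their backs; the gripper's body (75 mm by 189 mm) begins 69 mm behind the grasp point.
Start: joints at [-1.486, 0.158, 1.597, -0, 1.386, -0.21], TCP at [167.042, -550.185, 222.601] pointing down, gripper open.
Joint ranges: [-2.91, 2.91], [-0.94, 2.29], [0.18, 2.7], [-1.29, 4.43], [0.17, 2.64], [-3, 3]. Speed limits (rad/s): [2.57, 2.57, 3.14, 3.14, 3.14, 3.14].

## Interface

Orientations are given as a 3x3 rotation matrix whose columns are the frame's x, y, z axes.
In Python, from cell import bot, vision, hand_in gives the robot as it stands.
- The arm moves only by the shell command python3 -m creep 'ROWS' [FORCE]. ROWS is a JSON object of lists of equal length, an entry for each row: "slide": the shift along the tool's x, y, z each as a share of 0.03 m, from -1 to 1, a list of three; "delta_rot": the turn, a rotation vector about the tool's x, y, z each as a share of 4 degrees, from -1 to 1, a list of three; "fingers": the closure, from -1 (fully open) to 1 (shut). In form: {"slide": [[x, y, z], ...], "delta_rot": [[rx, ry, rz], ...], "fingers": [fingers, ...]}. A call has 1 to 10 rows; each row shifts and turns the commanded pose from where the row before left it, along the tool's axes as they then stand; what a row does not reach is not made up. A row lasts 1/12 s, in which the tool goes at most 41.7 mm and 7.16 degrees, less where a joint would pass 70% of its speed; a pose out of reach is approached as far as the arm can. A call with a number of a shift or a turn outside -1 to 1 is refused whole. A call with a gripper value outside its range is refused whole. The fingers move at their own pace and stop on an object; FORCE is the grip in N (left out, the last holds). Time passes only in rows, so rows that do not move let the fingers close. It gives the time, the measured TCP pose, the force, the opening and the grip force at its end, in the units of the state.
- bot.sense(): the state, without advancing time (a new reading comes with each control period).
- vision.grab_frame(name): name is "side" or "top" or "wrist"; returns the picture (420x560x3 uint8, red, green, blue); there is no depth.
- vision.get_calibration(name): a dict with "mtx" (3x3 intrinsics, pixels), "pose" (4x4, takes a point from camera to world coordinates). Camera axes: x right, y down, z forward; pixel columns grow to the right and rows downward; lengths in mm; the calibration is good to about 2 mm. A picture is of the moment at which its call begins: read the wrist's pose just before it. get_calibration takes no time and is no camera call; for the wrist camera it gives the pose at the moment of the call.
- hand_in(): hands the job in; it is judged then, once.
The state is a dict: "t": time; "joint_pos": joint angles; "qvel": joint speeds; "joint_efforts": joint torques, N m; "tool_pos": TCP position; "orientation": TCP orientation; "wrist_force": force on the tool from outside, world axes, zero at the start; "moment": the same for the moment, N m; "finger_gap": finger opening in mm; "grasp_force": force on a finger pad.
Only numpy, scipy, OpenCV 4.12 (cv2) and the standard library are available. Lean on these libraries where they do the work, as an engineer would, in place of code of your own. Each camera call takes 0.05 s, during which the arm holds its last target. There are 200 camera calls.

## Working session

There is one attempt and no reset: what is moved stays moved. The work goes in short steps, Python scripts to look and compute and a shell command to move; the robot and the scene stay as the last step left them, time stands still between calls to the robot, and variables do not carry over. Pictures are saved under pics/ and viewed, at most 14 in all, crops included, and the job is handed in when it is done.

```bash
mkdir -p pics; ls
python3 - <<'E'
from cell import bot, vision
import cv2, numpy as np
np.set_printoptions(precision=3,suppress=True)
s=bot.sense(); print(s['t'],s['tool_pos'],s['orientation'],s['finger_gap'])
for n in ['top','side']:
    im=vision.grab_frame(n); cv2.imwrite(f'pics/{n}0.png',im[:,:,::-1])
    c=vision.get_calibration(n); print(n,np.array(c['mtx']),np.array(c['pose']))
E
```

```text
pics
0.0 [ 166.981 -549.588  221.63 ] [[ 0.957  0.291 -0.   ]
 [ 0.291 -0.957  0.002]
 [ 0.    -0.002 -1.   ]] 92.02233778359728
top [[457.631   0.    275.415]
 [  0.    457.631 208.397]
 [  0.      0.      1.   ]] [[  -0.007   -0.984    0.177  367.459]
 [  -0.999    0.013    0.033  -14.691]
 [  -0.035   -0.177   -0.984 1065.292]
 [   0.       0.       0.       1.   ]]
side [[410.231   0.    272.948]
 [  0.    410.231 209.458]
 [  0.      0.      1.   ]] [[   0.929   -0.198    0.314  293.77 ]
 [  -0.37    -0.551    0.748 -649.379]
 [   0.025   -0.81    -0.585  604.6  ]
 [   0.       0.       0.       1.   ]]
```

View pics/top0.png

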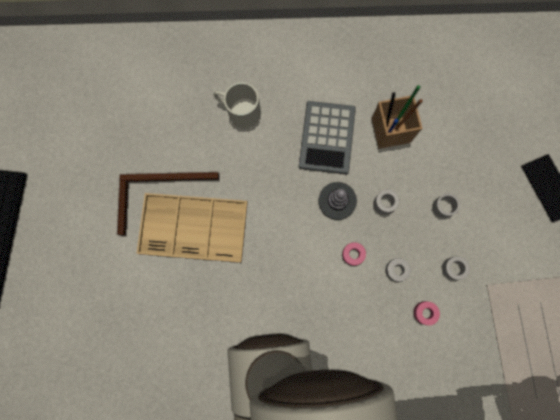

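View pics/side0.png

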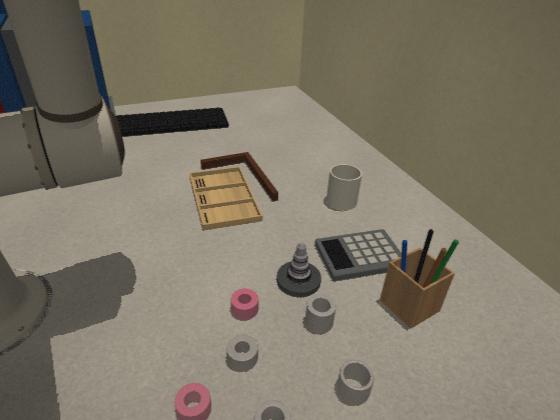

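The top view shows the gauge at (338,201), grey collars at (387,203), (446,206), (398,271) and (456,268), and pink decoys at (354,254) and (428,313). The tray is at about (193,229), rotated slightly, with the fence corner near (125,180). I'll measure these and look at an enlarged crop.

```bash
cat > h.py <<'E'
from cell import bot, vision
import cv2, numpy as np
np.set_printoptions(precision=2,suppress=True)
def cal(n):
    c=vision.get_calibration(n); return np.array(c['mtx']),np.array(c['pose'])
def back(C,px,z):
    K,T=C; px=np.atleast_2d(px).astype(float)
    d=np.c_[px,np.ones(len(px))]@np.linalg.inv(K).T@T[:3,:3].T
    o=T[:3,3]; return o+d*((z-o[2])/d[:,2])[:,None]
def proj(C,P):
    K,T=C; P=np.atleast_2d(P); p=(P-T[:3,3])@T[:3,:3]@K.T; return p[:,:2]/p[:,2:]
def grab(n,f=None):
    C=cal(n); im=vision.grab_frame(n)[:,:,::-1].copy()
    if f: cv2.imwrite(f'pics/{f}.png',im)
    return C,im
E
python3 - <<'E'
from h import *
C=cal('top'); im=cv2.imread('pics/top0.png')
a=cv2.resize(im[180:330,320:480],None,fx=4,fy=4,interpolation=cv2.INTER_CUBIC)[:600]
cv2.imwrite('pics/c1.png',a)
b=cv2.resize(im[165:270,110:255],None,fx=5,fy=5,interpolation=cv2.INTER_CUBIC)
cv2.imwrite('pics/c2.png',b)
print(back(C,[(387,203),(446,206),(398,271),(456,268)],40)); print(back(C,[(338,201)],14))
E
```

```text
[[ 561.06 -233.16   40.  ]
 [ 552.34 -364.51   40.  ]
 [ 408.31 -249.55   40.  ]
 [ 413.73 -376.16   40.  ]]
[[ 572.3  -125.64   14.  ]]
```

View pics/c1.png

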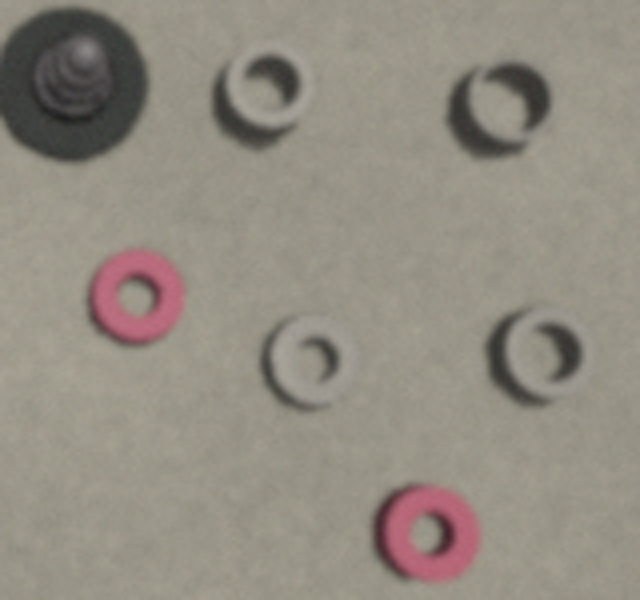

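View pics/c2.png

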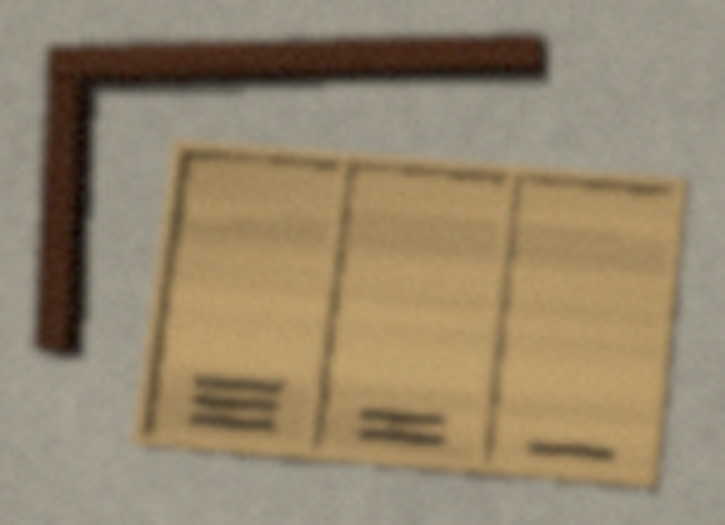

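The crops show collars A at crop (269,86) with a tall, medium bore, B at (508,106) with the widest bore, C at (545,352) and D at (312,360) with the smallest bore. Tray corners are at crop (178,143), (685,180), (657,487) and (138,443). The fence's outer corner is at (50,47), its ends at (545,37) and (36,348).

Run:
```python
from h import *
C=cal('top')
m=lambda l:(np.array(l)+.5)/5-.5+[110,165]
P=back(C,m([(178,143),(685,180),(657,487),(138,443)]),16)
print('tray',P,P.mean(0)); e=P[0]-P[1];f=P[3]-P[2];g=P[0]-P[3]; print([np.linalg.norm(v) for v in(e,f,g)],[np.arctan2(-v[0],v[1]) for v in(e,f)],np.arctan2(g[1],g[0]))
F=back(C,m([(50,47),(545,37),(36,348)]),26); print('fence',F)
v=F[0]-F[1]; th=np.arctan2(-v[0],v[1]); w=F[0]-F[2]; print(np.linalg.norm(v),np.linalg.norm(w),th,np.arctan2(w[1],w[0]))
R=np.array([[np.cos(th),-np.sin(th)],[np.sin(th),np.cos(th)]])
o=F[0,:2]+R@[-16,-16]; print('corner',o,'home',o+R@[-72,-122],'tray in corner',R.T@(P.mean(0)[:2]-o))
n=lambda l:(np.array(l)+.5)/4-.5+[320,180]
for k,p,z in(('a',(269,86),48),('b',(509,106),42),('c',(546,352),36),('d',(312,360),30),('g',(74,85),14)): print(k,back(C,n(p),z))
```

```text
tray [[597.19 328.75  16.  ]
 [575.89  87.81  16.  ]
 [432.83 100.12  16.  ]
 [455.39 341.29  16.  ]] [515.32 214.49  16.  ]
[np.float64(241.88285911567138), np.float64(242.23035688077272), np.float64(142.35056416769754)] [np.float64(-0.08814605552521922), np.float64(-0.09327762526948802)] -0.08822125485469558
fence [[642.44 388.81  26.  ]
 [643.43 153.15  26.  ]
 [498.95 387.68  26.  ]]
235.6579931586551 143.48867432052845 0.00422786822593711 0.007892301117421662
corner [626.5  372.74] home [555.02 250.44] tray in corner [-111.85 -157.78]
a [[ 563.84 -231.39   48.  ]]
b [[ 551.67 -365.75   42.  ]]
c [[ 414.72 -377.91   36.  ]]
d [[ 411.75 -251.18   30.  ]]
g [[ 572.59 -125.94   14.  ]]
```

```bash
python3 -m creep '{"slide":[[1,0,0],[1,0,0],[1,0,0],[1,0,0],[1,0,0],[1,0,0],[1,0,0],[1,0,0],[1,-1,0],[0,-1,0]],"delta_rot":[[0,0,0.85],[0,0,0.85],[0,0,0.85],[0,0,0.85],[0,0,0.82],[0,0,0],[0,0,0],[0,0,0],[0,0,0],[0,0,0]],"fingers":[-1,-1,-1,-1,-1,-1,-1,-1,-1,-1]}' 20
python3 -m creep '{"slide":[[0,-1,0],[0,-1,0],[0,-1,0],[0,-1,0],[0,-1,0],[0,-1,0],[0,-1,0],[0,-1,0],[0,-1,0],[0,-1,0]],"delta_rot":[[0,0,0],[0,0,0],[0,0,0],[0,0,0],[0,0,0],[0,0,0],[0,0,0],[0,0,0],[0,0,0],[0,0,0]],"fingers":[-1,-1,-1,-1,-1,-1,-1,-1,-1,-1]}'
```

```text
t: 0.93
tool_pos: [437.3, -463.3, 221.0]
orientation: [[1.0, 0.002, 0.001], [0.002, -1.0, 0.002], [0.001, -0.002, -1.0]]
wrist_force: [1.7, -0.1, -0.1]
finger_gap: 92.2
grasp_force: 0.0
t: 1.77
tool_pos: [433.1, -162.9, 222.2]
orientation: [[1.0, -0.0, -0.001], [-0.0, -1.0, 0.0], [-0.001, -0.0, -1.0]]
wrist_force: [-0.1, 0.5, 0.4]
finger_gap: 92.0
grasp_force: 0.0
```

```bash
python3 -m creep '{"slide":[[-0.3,-1,0],[-0.3,-1,0],[-0.3,-1,0],[0,-1,0],[0,-1,0],[0,-1,0],[0,-1,0],[0,-1,0],[0,-1,0],[0,-1,0]],"delta_rot":[[0,0,0],[0,0,0],[0,0,0],[0,0,0],[0,0,0],[0,0,0],[0,0,0],[0,0,0],[0,0,0],[0,0,0]],"fingers":[-1,-1,-1,-1,-1,-1,-1,-1,-1,-1]}'
python3 -m creep '{"slide":[[0,-1,0.8],[0,-0.8,1],[0,0,1],[0,0,1],[0,0,1],[0,0,1],[0,0,0.5],[0,0,0]],"delta_rot":[[0,0,0],[0,0,0],[0,0,0],[0,0,0],[0,0,0],[0,0,0],[0,0,0],[0,0,0]],"fingers":[-1,-1,-1,-1,-1,-1,-1,-1]}'
```

```text
t: 2.6
tool_pos: [406.0, 137.0, 222.3]
orientation: [[1.0, 0.0, -0.0], [0.0, -1.0, -0.0], [-0.0, 0.0, -1.0]]
wrist_force: [-0.5, 0.0, -0.3]
finger_gap: 91.7
grasp_force: 0.0
t: 3.27
tool_pos: [402.6, 188.8, 29.7]
orientation: [[1.0, 0.0, -0.009], [0.0, -1.0, -0.001], [-0.009, 0.001, -1.0]]
wrist_force: [-0.5, -0.3, 0.5]
finger_gap: 91.6
grasp_force: 0.0
```

```bash
python3 -m creep '{"slide":[[0,-0.8,0],[0,0,0.3],[0,0,0.2],[0.3,0,0],[0.3,0,0],[0.3,0,0],[0.3,0,0],[0.3,0,0],[0.2,0,0],[0,0,0]],"delta_rot":[[0,0,0],[0,0,0],[0,0,0],[0,0,0],[0,0,0],[0,0,0],[0,0,0],[0,0,0],[0,0,0],[0,0,0]],"fingers":[-1,-1,-1,-1,-1,-1,-1,-1,-1,-1]}'
python3 - <<'E'
from h import *
grab('top','top1')
E
```

```text
t: 4.1
tool_pos: [458.9, 212.9, 18.8]
orientation: [[1.0, -0.001, -0.0], [-0.001, -1.0, -0.0], [-0.0, 0.0, -1.0]]
wrist_force: [-0.5, -0.5, 0.5]
finger_gap: 91.9
grasp_force: 0.2
```

```bash
python3 -m creep '{"slide":[[0,0,0.12],[0.15,0,0],[0.15,0,0],[0.1,0,0],[0,0,0]],"delta_rot":[[0,0,0],[0,0,0],[0,0,0],[0,0,0],[0,0,0]],"fingers":[-1,-1,-1,-1,-1]}'
python3 - <<'E'
from h import *
C,im=grab('top','top1b'); cv2.imwrite('pics/c3.png',cv2.resize(im[165:290,110:255],None,fx=4,fy=4,interpolation=cv2.INTER_CUBIC))
E
```

```text
t: 4.57
tool_pos: [468.9, 213.5, 14.4]
orientation: [[1.0, 0.0, -0.002], [0.0, -1.0, -0.0], [-0.002, 0.0, -1.0]]
wrist_force: [-2.6, -0.3, -0.5]
finger_gap: 92.0
grasp_force: 1.4
```

View pics/c3.png

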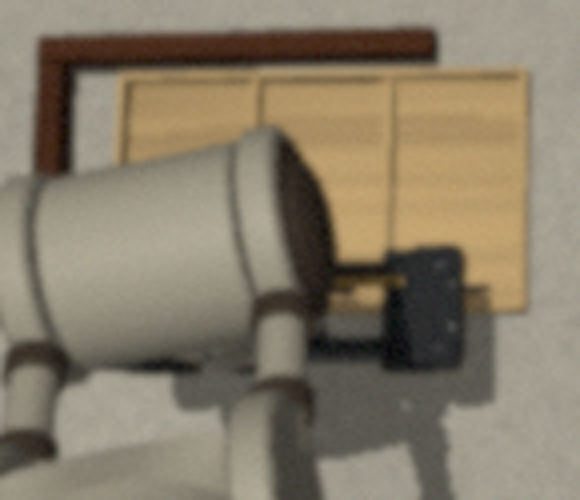

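The tray is now parallel to the far fence with a gap of a few mm. I'll keep pushing until the force rises.

```bash
for i in 1; do python3 -m creep '{"slide":[[0.1,0,0],[0.1,0,0],[0,0,0]],"delta_rot":[[0,0,0],[0,0,0],[0,0,0]],"fingers":[-1,-1,-1]}'; done
python3 -m creep '{"slide":[[0.05,0,0],[0,0,0]],"delta_rot":[[0,0,0],[0,0,0]],"fingers":[-1,-1]}'
```

```text
t: 4.87
tool_pos: [475.1, 213.4, 14.6]
orientation: [[1.0, 0.0, -0.001], [0.0, -1.0, -0.0], [-0.001, 0.0, -1.0]]
wrist_force: [-3.1, -0.0, -0.3]
finger_gap: 91.6
grasp_force: 1.4
t: 5.03
tool_pos: [475.2, 213.4, 14.6]
orientation: [[1.0, 0.0, -0.004], [0.0, -1.0, -0.001], [-0.004, 0.001, -1.0]]
wrist_force: [-7.8, 0.5, 4.3]
finger_gap: 91.8
grasp_force: 3.9
```

```bash
python3 -m creep '{"slide":[[0.06,0,0],[0,0,0],[-1,0,0],[0,0,-1],[0,0,-1],[0,0,-1],[0,1,-0.3],[0,1,0],[0,1,0],[1,1,0]],"delta_rot":[[0,0,0],[0,0,0],[0,0,0],[0,0,0],[0,0,0],[0,0,0],[0,0,0],[0,0,0],[0,0,0],[0,0,0]],"fingers":[-1,-1,-1,-1,-1,-1,-1,-1,-1,-1]}'
python3 - <<'E'
from h import *
print(bot.sense()['joint_pos'])
C,im=grab('top','top2'); cv2.imwrite('pics/c4.png',cv2.resize(im[165:290,110:255],None,fx=4,fy=4,interpolation=cv2.INTER_CUBIC))
E
```

```text
t: 5.87
tool_pos: [474.7, 93.5, 113.2]
orientation: [[1.0, 0.002, -0.002], [0.002, -1.0, 0.0], [-0.002, -0.0, -1.0]]
wrist_force: [0.1, 0.4, -0.6]
finger_gap: 92.0
grasp_force: 0.0
[-0.06  0.04  1.95  0.    1.15  1.51]
```

```bash
python3 -m creep '{"slide":[[0.9,0.5,0],[0.9,0.5,0],[0.9,0.5,0],[0,0,0],[0,0,0],[0,0,0],[0,0,0],[0,0,0],[0,0,0],[0,0,0]],"delta_rot":[[0,0,-1],[0,0,-1],[0,0,-1],[0,0,-1],[0,0,-1],[0,0,-1],[0,0,-1],[0,0,-1],[0,0,-1],[0,0,-1]],"fingers":[-1,-1,-1,-1,-1,-1,-1,-1,-1,-1]}'
python3 -m creep '{"slide":[[0,0,0],[0,0,0],[0,0,0],[0,0,0],[0,0,0],[0,0,0],[0,0,0],[0,0,0],[0,0,0],[0,0,0]],"delta_rot":[[0,0,-1],[0,0,-1],[0,0,-1],[0,0,-1],[0,0,-1],[0,0,-1],[0,0,-1],[0,0,-1],[0,0,-1],[0,0,-1]],"fingers":[-1,-1,-1,-1,-1,-1,-1,-1,-1,-1]}'
python3 -m creep '{"slide":[[0,0,0],[0,0,0],[0,0,0],[0,0,0]],"delta_rot":[[0,0,-1],[0,0,-1],[0,0,-0.5],[0,0,0]],"fingers":[-1,-1,-1,-1]}'
```

```text
t: 6.75
tool_pos: [563.6, 54.7, 114.7]
orientation: [[0.764, 0.645, 0.004], [0.645, -0.764, -0.001], [0.002, 0.003, -1.0]]
wrist_force: [0.6, 0.6, -0.6]
finger_gap: 91.9
grasp_force: 0.0
t: 7.58
tool_pos: [563.6, 54.7, 114.8]
orientation: [[0.17, 0.985, 0.004], [0.985, -0.17, -0.001], [0.0, 0.004, -1.0]]
wrist_force: [0.5, -0.1, 0.3]
finger_gap: 92.1
grasp_force: 0.0
t: 7.92
tool_pos: [563.4, 54.7, 114.7]
orientation: [[-0.001, 1.0, 0.003], [1.0, 0.001, -0.001], [-0.001, 0.003, -1.0]]
wrist_force: [0.2, 0.4, -0.9]
finger_gap: 92.5
grasp_force: 0.0
```

View pics/c4.png

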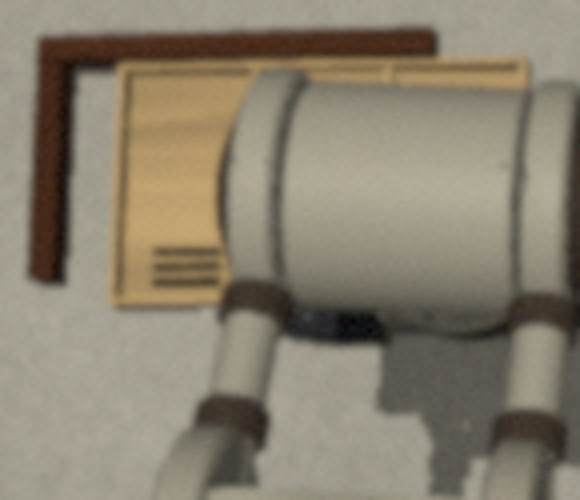

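Far edge is flush. The left end gap is about 45 crop px (roughly 25–35 mm). I'll lower at the right end and push +y.

```bash
python3 -m creep '{"slide":[[0,-0.2,1],[0,0,1],[0,0,1],[0,0,0.3],[0.2,0,0],[0.3,0,0],[0.3,0,0],[0.3,0,0],[0.3,0,0],[0,0,0]],"delta_rot":[[0,0,0],[0,0,0],[0,0,0],[0,0,0],[0,0,0],[0,0,0],[0,0,0],[0,0,0],[0,0,0],[0,0,0]],"fingers":[-1,-1,-1,-1,-1,-1,-1,-1,-1,-1]}'
python3 -m creep '{"slide":[[0.2,0,0],[0.2,0,0],[0.1,0,0],[0,0,0]],"delta_rot":[[0,0,0],[0,0,0],[0,0,0],[0,0,0]],"fingers":[-1,-1,-1,-1]}'
```

```text
t: 8.75
tool_pos: [557.7, 98.4, 16.8]
orientation: [[-0.002, 1.0, 0.004], [1.0, 0.002, -0.0], [-0.0, 0.004, -1.0]]
wrist_force: [0.7, -0.7, -0.2]
finger_gap: 91.8
grasp_force: 0.0
t: 9.08
tool_pos: [557.5, 111.4, 16.5]
orientation: [[-0.001, 1.0, 0.003], [1.0, 0.001, -0.002], [-0.002, 0.003, -1.0]]
wrist_force: [0.1, -4.8, 4.1]
finger_gap: 91.9
grasp_force: 2.1
```

```bash
python3 -m creep '{"slide":[[0.1,0,0],[0.1,0,0],[0,0,0]],"delta_rot":[[0,0,0],[0,0,0],[0,0,0]],"fingers":[-1,-1,-1]}'
python3 -m creep '{"slide":[[0.1,0,0],[0,0,0]],"delta_rot":[[0,0,0],[0,0,0]],"fingers":[-1,-1]}'
python3 -m creep '{"slide":[[0.1,0,0],[0,0,0]],"delta_rot":[[0,0,0],[0,0,0]],"fingers":[-1,-1]}'
```

```text
t: 9.33
tool_pos: [557.4, 117.0, 16.5]
orientation: [[-0.001, 1.0, 0.002], [1.0, 0.001, -0.002], [-0.002, 0.002, -1.0]]
wrist_force: [0.0, -5.6, 5.3]
finger_gap: 91.9
grasp_force: 2.9
t: 9.5
tool_pos: [557.5, 119.3, 16.5]
orientation: [[-0.001, 1.0, 0.002], [1.0, 0.001, -0.004], [-0.004, 0.002, -1.0]]
wrist_force: [-0.2, -8.0, 3.9]
finger_gap: 92.3
grasp_force: 4.3
t: 9.67
tool_pos: [557.7, 119.7, 16.5]
orientation: [[-0.002, 1.0, 0.002], [1.0, 0.002, -0.008], [-0.008, 0.002, -1.0]]
wrist_force: [-0.8, -17.9, 4.7]
finger_gap: 92.1
grasp_force: 9.3
```

```bash
python3 -m creep '{"slide":[[-1,0,0],[0,0,-1],[0,0,-1],[0,0,-1],[0,0,-1],[-1,0,-1],[-1,0,-0.5],[-1,0,0],[-1,0,0],[-1,0,0]],"delta_rot":[[0,0,0],[0,0,0],[0,0,0],[0,0,0],[0,0,0],[0,0,0],[0,0,0],[0,0,0],[0,0,0],[0,0,0]],"fingers":[-1,-1,-1,-1,-1,-1,-1,-1,-1,-1]}'
python3 -m creep '{"slide":[[-1,0,0],[-1,0,0],[-1,0,0],[-1,0,0],[-1,0,0],[-0.7,0,0],[0,0,0],[0,0,0],[0,0,0],[0,0,0]],"delta_rot":[[0,0,0],[0,0,0],[0,0,0],[0,0,0],[0,0,0],[0,0,0],[0,0,1],[0,0,1],[0,0,1],[0,0,1]],"fingers":[-1,-1,-1,-1,-1,-1,-1,-1,-1,-1]}'
python3 -m creep '{"slide":[[0,0,0],[0,0,0],[0,0,0],[0,0,0],[0,0,0],[0,0,0],[0,0,0],[0,0,0],[0,0,0],[0,0,0]],"delta_rot":[[0,0,1],[0,0,1],[0,0,1],[0,0,1],[0,0,1],[0,0,1],[0,0,1],[0,0,1],[0,0,1],[0,0,1]],"fingers":[-1,-1,-1,-1,-1,-1,-1,-1,-1,-1]}'
python3 -m creep '{"slide":[[0,0,0],[0,0,0],[0,0,0],[0,0,0],[0,0,0],[0,0,0],[0,0,0],[0,0,0],[0,0,0],[0,0,0]],"delta_rot":[[0,0,1],[0,0,1],[0,0,1],[0,0,1],[0,0,1],[0,0,1],[0,0,1],[0,0,1],[0,0,0.5],[0,0,0]],"fingers":[-1,-1,-1,-1,-1,-1,-1,-1,-1,-1]}'
python3 - <<'E'
from h import *
C,im=grab('top','top3'); cv2.imwrite('pics/c5.png',cv2.resize(im[165:290,110:255],None,fx=4,fy=4,interpolation=cv2.INTER_CUBIC))
C,im=grab('wrist','w0'); print(C); print(proj(C,[[564,-231,48],[572.6,-126,14],[572.6,-126,98],[552,-366,42]]))
E
```

```text
t: 10.5
tool_pos: [556.4, -56.4, 180.5]
orientation: [[-0.0, 1.0, 0.002], [1.0, 0.0, 0.0], [0.0, 0.002, -1.0]]
wrist_force: [-0.3, 0.0, 0.0]
finger_gap: 91.7
grasp_force: 0.0
t: 11.33
tool_pos: [556.4, -226.3, 179.7]
orientation: [[0.279, 0.96, 0.001], [0.96, -0.279, 0.001], [0.001, 0.0, -1.0]]
wrist_force: [-0.1, 0.8, -0.9]
finger_gap: 91.8
grasp_force: 0.0
t: 12.17
tool_pos: [556.5, -226.0, 179.8]
orientation: [[0.831, 0.557, 0.001], [0.557, -0.831, 0.0], [0.001, -0.0, -1.0]]
wrist_force: [-0.1, 0.4, -0.4]
finger_gap: 91.7
grasp_force: 0.0
t: 13.0
tool_pos: [556.4, -226.1, 179.8]
orientation: [[1.0, -0.001, 0.001], [-0.001, -1.0, 0.0], [0.001, -0.0, -1.0]]
wrist_force: [-0.4, 0.5, -1.1]
finger_gap: 91.6
grasp_force: 0.0
(array([[302.  ,   0.  , 279.29],
       [  0.  , 302.  , 206.93],
       [  0.  ,   0.  ,   1.  ]]), array([[   0.  ,   -0.97,   -0.23,  621.77],
       [  -1.  ,   -0.  ,    0.  , -226.72],
       [  -0.  ,    0.23,   -0.97,  340.93],
       [   0.  ,    0.  ,    0.  ,    1.  ]]))
[[283.89 194.71]
 [187.24 180.88]
 [156.8  196.15]
 [416.63 205.23]]
```

View pics/w0.png

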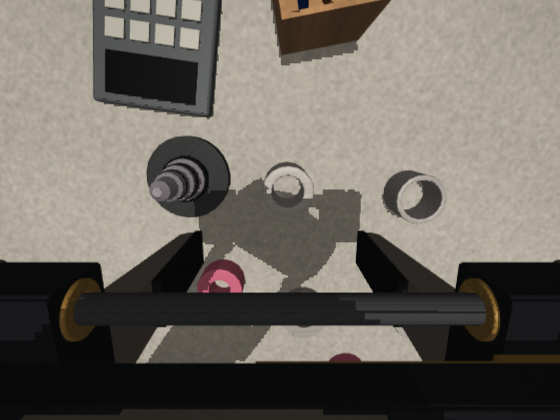

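View pics/top3.png

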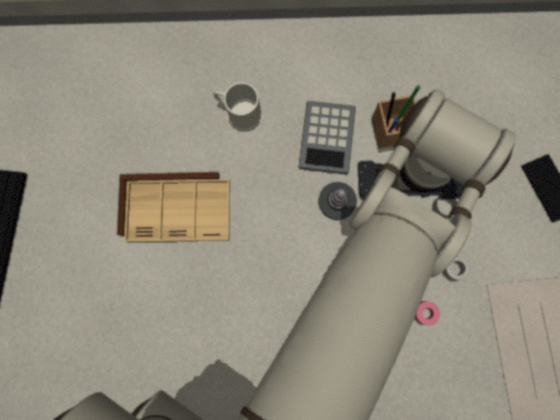

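The tray sits flush against both fences in the top view (x 126–230). In the wrist view, collar A's rim is near (288,187), the gauge foot at (188,176), its tip at (159,189) and B's rim at (420,198). Next I'll compare the two cameras.

Run:
```python
from h import *
C=cal('wrist'); im=cv2.imread('pics/w0.png')
print(back(C,[(288,187)],48),back(C,[(188,176)],14),back(C,[(159,189)],98),back(C,[(420,198)],42))
cv2.imwrite('pics/c6.png',cv2.resize(im[120:230,130:460],None,fx=2.4,fy=2.4,interpolation=cv2.INTER_CUBIC))
# tray edges from top3
C=cal('top'); t=cv2.imread('pics/top3.png'); 
cv2.imwrite('pics/c7.png',cv2.resize(t[165:250,110:240],None,fx=6,fy=6,interpolation=cv2.INTER_CUBIC))
```

```text
[[ 571.67 -235.09   48.  ]] [[ 577.87 -127.31   14.  ]] [[ 578.48 -128.46   98.  ]] [[ 559.5  -368.68   42.  ]]
```

View pics/c6.png

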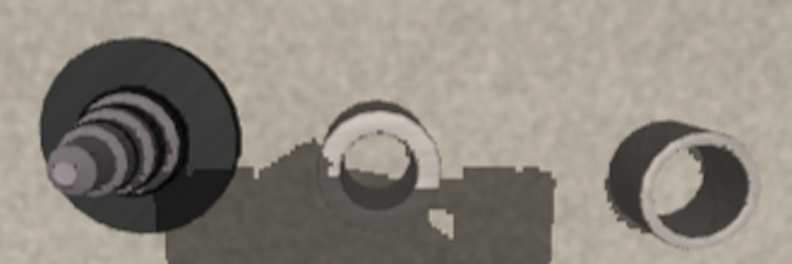

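View pics/c7.png

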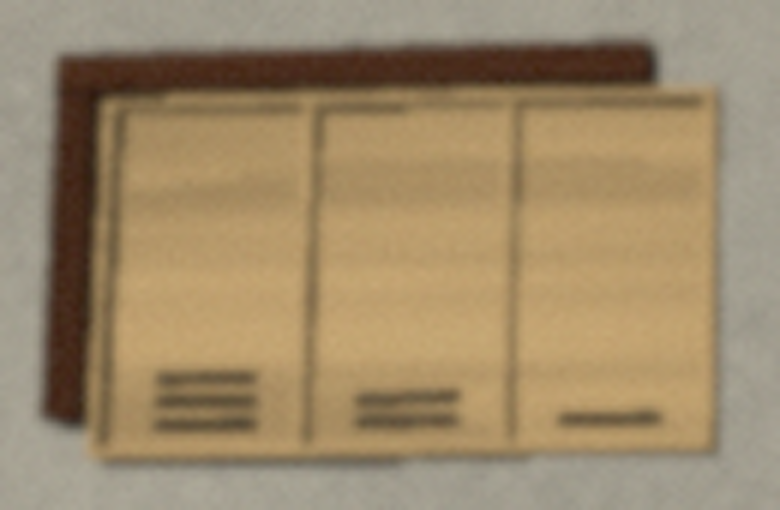

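Tray is flush with both fences. Averaging the two cameras puts A near (567,-232). Grasping it now.

```bash
python3 -m creep '{"slide":[[0.37,0.2,0],[0,0,1],[0,0,1],[0,0,1],[0,0,1],[0,0,0.8],[0,0,0.4],[0,0,0]],"delta_rot":[[0,0,0],[0,0,0],[0,0,0],[0,0,0],[0,0,0],[0,0,0],[0,0,0],[0,0,0]],"fingers":[-1,-1,-1,-1,-1,-1,-1,-1]}' 30
python3 -m creep '{"slide":[[0,0,0],[0,0,0],[0,0,0],[0,0,0],[0,0,0],[0,0,0]],"delta_rot":[[0,0,0],[0,0,0],[0,0,0],[0,0,0],[0,0,0],[0,0,0]],"fingers":[1,1,1,1,1,1]}' 30
```

```text
t: 13.77
tool_pos: [565.1, -231.0, 20.2]
orientation: [[1.0, 0.001, -0.005], [0.001, -1.0, 0.004], [-0.005, -0.004, -1.0]]
wrist_force: [-0.0, -0.6, 0.5]
finger_gap: 91.7
grasp_force: 0.0
t: 14.27
tool_pos: [567.7, -232.9, 24.3]
orientation: [[1.0, 0.0, 0.001], [0.0, -1.0, -0.001], [0.001, 0.001, -1.0]]
wrist_force: [-0.3, -2.8, 0.8]
finger_gap: 54.0
grasp_force: 1.2
```

```bash
python3 -m creep '{"slide":[[0,0,0],[0,0,0],[0,0,0],[0,0,-0.5],[0,0,-1],[0,0,-1],[0,0,-1],[0,0,-1],[0,0,-0.5],[0,0,0]],"delta_rot":[[0,0,0],[0,0,0],[0,0,0],[0,0,0],[0,0,0],[0,0,0],[0,0,0],[0,0,0],[0,0,0],[0,0,0]],"fingers":[1,1,1,1,1,1,1,1,1,1]}' 30
python3 - <<'E'
from h import *
C,im=grab('wrist','w1'); T=bot.sense()['tool_pos']; print(T); print(proj(C,[[T[0],T[1],T[2]+24],[576,-127,98]]))
C2,im2=grab('side','s1'); print(proj(C2,[[T[0],T[1],T[2]-24],[576,-127,98]]))
a=im[120:420,100:460]; b=im2[150:350,230:410]
cv2.imwrite('pics/c8.png',np.hstack([cv2.resize(a,(432,360)),cv2.resize(b,(324,360))]))
E
```

```text
t: 15.1
tool_pos: [569.3, -233.6, 177.6]
orientation: [[1.0, 0.0, 0.006], [0.0, -1.0, -0.004], [0.006, 0.004, -1.0]]
wrist_force: [0.5, -0.2, -2.1]
finger_gap: 51.4
grasp_force: 30.0
[ 568.05 -232.9   174.67]
[[277.1  270.63]
 [148.48 208.76]]
[[328.16 261.34]
 [302.63 244.68]]
```

View pics/c8.png

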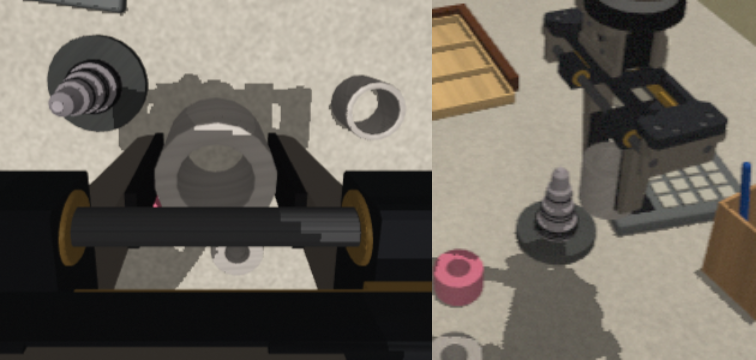

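The grip holds: A is in the jaws at (216,176) in the crop, with a medium bore, and the gauge tip is at (60,105). Moving over the gauge.

```bash
python3 -m creep '{"slide":[[0.25,-0.53,0],[0,-1,0],[0,-1,0],[0,-1,0],[0,0,0],[0,0,0.8],[0,0,0.8],[0,0,0.3],[0,0,0],[0,0,0]],"delta_rot":[[0,0,0],[0,0,0],[0,0,0],[0,0,0],[0,0,0],[0,0,0],[0,0,0],[0,0,0],[0,0,0],[0,0,0]],"fingers":[1,1,1,1,1,1,1,1,1,1]}' 30
python3 - <<'E'
from h import *
C,im=grab('wrist','w2'); T=bot.sense()['tool_pos']; print(T)
C2,im2=grab('side','s2'); C3,im3=grab('top','t2')
cv2.imwrite('pics/c9.png',np.hstack([cv2.resize(im[180:420,160:400],(400,400),interpolation=cv2.INTER_CUBIC),cv2.resize(im2[200:320,240:360],(400,400),interpolation=cv2.INTER_CUBIC)]))
E
```

```text
t: 16.03
tool_pos: [573.8, -126.6, 115.1]
orientation: [[1.0, -0.0, -0.003], [-0.0, -1.0, 0.001], [-0.003, -0.001, -1.0]]
wrist_force: [0.3, -0.7, -0.9]
finger_gap: 51.3
grasp_force: 30.0
[ 574.87 -127.09  116.62]
```

View pics/c9.png

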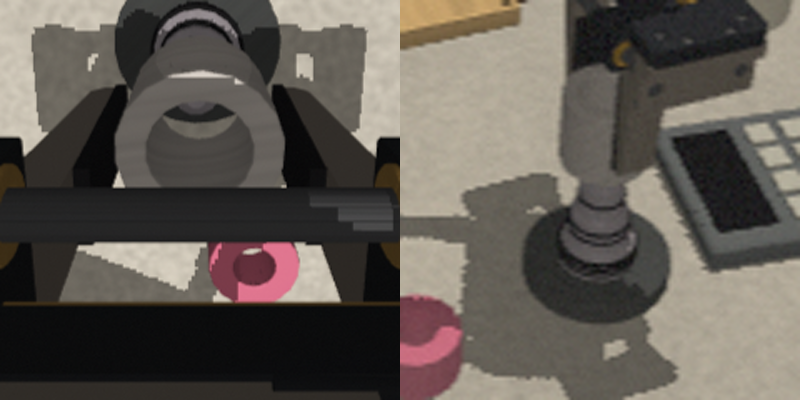

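The collar and gauge axis line up in both views (collar 200 against gauge 198 in the wrist crop, 598 against 597 in the side crop). Lowering, then releasing.

```bash
python3 -m creep '{"slide":[[0,0,0.3],[0,0,0.3],[0,0,0.2],[0,0,0]],"delta_rot":[[0,0,0],[0,0,0],[0,0,0],[0,0,0]],"fingers":[1,1,1,1]}' 30
python3 -m creep '{"slide":[[0,0,0.2],[0,0,0.1],[0,0,0]],"delta_rot":[[0,0,0],[0,0,0],[0,0,0]],"fingers":[1,1,1]}'
```

```text
t: 16.52
tool_pos: [574.6, -126.2, 90.8]
orientation: [[1.0, -0.0, -0.0], [-0.0, -1.0, 0.001], [-0.0, -0.001, -1.0]]
wrist_force: [3.1, 1.1, -4.3]
finger_gap: 51.3
grasp_force: 30.0
t: 16.77
tool_pos: [574.8, -126.5, 82.8]
orientation: [[1.0, 0.0, 0.0], [0.0, -1.0, 0.0], [0.0, -0.0, -1.0]]
wrist_force: [3.1, 0.7, -4.1]
finger_gap: 51.6
grasp_force: 30.0
```

```bash
python3 -m creep '{"slide":[[0.05,0,0.1],[0,0,0.1],[0,0,0],[0,0,0],[0,0,0],[0,0,0],[0,0,0],[0,0,0]],"delta_rot":[[0,0,0],[0,0,0],[0,0,0],[0,0,0],[0,0,0],[0,0,0],[0,0,0],[0,0,0]],"fingers":[1,1,1,-0.35,-0.35,-0.35,-0.35,-0.35]}' 30
python3 - <<'E'
from h import *
C,im=grab('side','s3'); T=bot.sense()['tool_pos']; print(T)
print(proj(C,[[575.5,-127,52],[575.5,-127,100]]))
E
```

```text
t: 17.43
tool_pos: [576.3, -126.8, 77.7]
orientation: [[1.0, 0.0, 0.0], [0.0, -1.0, -0.0], [0.0, 0.0, -1.0]]
wrist_force: [0.3, -0.7, -0.2]
finger_gap: 62.0
grasp_force: 0.0
[ 576.31 -126.74   77.62]
[[300.82 262.61]
 [302.46 243.93]]
```

```bash
python3 -m creep '{"slide":[[0,0,0],[0,0,0],[0,0,0],[0,0,0],[0,0,0],[0,0,0]],"delta_rot":[[0,0,0],[0,0,0],[0,0,0],[0,0,0],[0,0,0],[0,0,0]],"fingers":[1,1,1,1,1,1]}' 30
python3 -m creep '{"slide":[[0,0,0.05],[0,0,0]],"delta_rot":[[0,0,0],[0,0,0]],"fingers":[1,1]}'
python3 -m creep '{"slide":[[0,0,0.05],[0,0,0]],"delta_rot":[[0,0,0],[0,0,0]],"fingers":[1,1]}'
```

```text
t: 17.98
tool_pos: [576.3, -126.6, 77.5]
orientation: [[1.0, 0.0, -0.0], [0.0, -1.0, 0.0], [-0.0, -0.0, -1.0]]
wrist_force: [-0.7, 1.0, 0.6]
finger_gap: 51.8
grasp_force: 29.9
t: 18.15
tool_pos: [576.6, -126.7, 77.2]
orientation: [[1.0, 0.0, 0.0], [0.0, -1.0, -0.0], [0.0, 0.0, -1.0]]
wrist_force: [-3.0, 1.0, 7.0]
finger_gap: 51.7
grasp_force: 30.0
t: 18.32
tool_pos: [577.0, -126.8, 77.0]
orientation: [[1.0, 0.001, 0.001], [0.001, -1.0, -0.0], [0.001, 0.0, -1.0]]
wrist_force: [-5.4, 2.5, 14.3]
finger_gap: 51.8
grasp_force: 30.0
```

A is confirmed on step 2, as the force rises at once when pressed down. Lifting and moving it to bay 2's far half.

```bash
python3 -m creep '{"slide":[[0,0,-0.5],[0,0,-1],[0,0,-1],[0,0,-1],[0.4,-1,0],[0,-1,0],[0,-1,0],[0,-1,0],[0,-1,0],[0,-1,0]],"delta_rot":[[0,0,0],[0,0,0],[0,0,0],[0,0,0],[0,0,0],[0,0,0],[0,0,0],[0,0,0],[0,0,0],[0,0,0]],"fingers":[1,1,1,1,1,1,1,1,1,1]}' 30
python3 -m creep '{"slide":[[0,-1,0],[0,-1,0],[0,-1,0],[0,-1,0],[0,-1,0],[0,-1,0],[0,-0.6,0],[0,0,0],[0,0,0]],"delta_rot":[[0,0,0],[0,0,0],[0,0,0],[0,0,0],[0,0,0],[0,0,0],[0,0,0],[0,0,0],[0,0,0]],"fingers":[1,1,1,1,1,1,1,1,1]}' 30
python3 - <<'E'
from h import *
m=lambda l:(np.array(l)+.5)/6-.5+[110,165]
P=back(cal('top'),m([(100,92),(718,88),(714,455),(90,460)]),16);print(P.mean(0))
E
```

```text
t: 19.15
tool_pos: [587.7, 54.7, 178.8]
orientation: [[1.0, -0.0, -0.001], [-0.0, -1.0, 0.0], [-0.001, -0.0, -1.0]]
wrist_force: [-0.2, 0.8, -2.1]
finger_gap: 51.4
grasp_force: 29.9
t: 19.9
tool_pos: [587.7, 251.7, 178.6]
orientation: [[1.0, 0.002, -0.001], [0.002, -1.0, -0.001], [-0.001, 0.001, -1.0]]
wrist_force: [0.2, -0.6, -2.0]
finger_gap: 51.6
grasp_force: 29.9
[556.11 251.63  16.  ]
```

```bash
python3 -m creep '{"slide":[[0,0,1],[0,0,1],[0,0,1],[0,0,1],[0,0,0.5],[0,0,0.3],[0,0,0],[0,0,0]],"delta_rot":[[0,0,0],[0,0,0],[0,0,0],[0,0,0],[0,0,0],[0,0,0],[0,0,0],[0,0,0]],"fingers":[1,1,1,1,1,1,1,1]}' 30
python3 -m creep '{"slide":[[0,0,0.1],[0,0,0]],"delta_rot":[[0,0,0],[0,0,0]],"fingers":[1,1]}' 30
```

```text
t: 20.57
tool_pos: [588.8, 250.6, 36.0]
orientation: [[1.0, -0.001, 0.001], [-0.001, -1.0, -0.0], [0.001, 0.0, -1.0]]
wrist_force: [0.2, 0.0, -1.9]
finger_gap: 51.6
grasp_force: 29.9
t: 20.73
tool_pos: [589.4, 251.3, 34.0]
orientation: [[1.0, -0.0, 0.003], [-0.0, -1.0, 0.001], [0.003, -0.001, -1.0]]
wrist_force: [0.2, -0.4, -2.5]
finger_gap: 51.3
grasp_force: 29.9
```

```bash
python3 -m creep '{"slide":[[0,0,0.1],[0,0,0]],"delta_rot":[[0,0,0],[0,0,0]],"fingers":[1,1]}' 30
python3 -m creep '{"slide":[[0,0,0.05],[0,0,0]],"delta_rot":[[0,0,0],[0,0,0]],"fingers":[1,1]}' 30
```

```text
t: 20.9
tool_pos: [589.4, 251.5, 30.6]
orientation: [[1.0, 0.0, 0.003], [0.0, -1.0, 0.0], [0.003, -0.0, -1.0]]
wrist_force: [0.7, -0.1, -0.7]
finger_gap: 51.6
grasp_force: 29.9
t: 21.07
tool_pos: [589.8, 251.6, 30.4]
orientation: [[1.0, 0.001, 0.003], [0.001, -1.0, 0.0], [0.003, -0.0, -1.0]]
wrist_force: [-1.2, -0.4, 8.3]
finger_gap: 51.2
grasp_force: 29.9
```

```bash
python3 -m creep '{"slide":[[0,0,0],[0,0,0],[0,0,0],[0,0,0],[0,0,-0.5],[0,0,-1],[0,0,-1],[0,0,-1],[0,0,-1],[0,0.5,-0.8]],"delta_rot":[[0,0,0],[0,0,0],[0,0,0],[0,0,0],[0,0,0],[0,0,0],[0,0,0],[0,0,0],[0,0,0],[0,0,0]],"fingers":[-0.55,-0.55,-0.55,-0.55,-0.55,-0.55,-0.55,-0.55,-0.55,-0.55]}' 30
cat > chk.py <<'E'
from h import *
import sys
C,im=grab('top',sys.argv[1]); ref=cv2.imread('pics/top0.png')
cs=dict(b=(446,206),c=(456,268),d=(398,270))
for k,(u,v) in cs.items():
    t=cv2.cvtColor(ref[v-16:v+17,u-16:u+17],cv2.COLOR_BGR2GRAY); w=cv2.cvtColor(im[v-50:v+51,u-50:u+51],cv2.COLOR_BGR2GRAY)
    r=cv2.matchTemplate(w,t,cv2.TM_CCOEFF_NORMED); _,s,_,l=cv2.minMaxLoc(r); print(k,round(s,3),np.array(l)-34)
ref=cv2.imread('pics/top3.png')
t=cv2.cvtColor(ref[178:240,125:232],cv2.COLOR_BGR2GRAY); w=cv2.cvtColor(im[148:270,95:262],cv2.COLOR_BGR2GRAY)
r=cv2.matchTemplate(w,t,cv2.TM_CCOEFF_NORMED); _,s,_,l=cv2.minMaxLoc(r); print('tray',round(s,3),np.array(l)-30)
E
python3 -m creep '{"slide":[[0,1,0],[0,1,0],[0,1,0],[0,1,0],[0,1,0],[0,1,0],[0,1,0],[0,1,0],[0,1,0],[0,1,0]],"delta_rot":[[0,0,0],[0,0,0],[0,0,0],[0,0,0],[0,0,0],[0,0,0],[0,0,0],[0,0,0],[0,0,0],[0,0,0]],"fingers":[-1,-1,-1,-1,-1,-1,-1,-1,-1,-1]}' 30
python3 chk.py t4
```

```text
t: 21.9
tool_pos: [588.3, 238.2, 189.4]
orientation: [[1.0, 0.002, 0.002], [0.002, -1.0, 0.002], [0.002, -0.002, -1.0]]
wrist_force: [1.5, 0.6, 0.5]
finger_gap: 71.2
grasp_force: 0.0
t: 22.73
tool_pos: [587.8, -65.1, 186.7]
orientation: [[1.0, 0.0, -0.0], [0.0, -1.0, 0.0], [-0.0, -0.0, -1.0]]
wrist_force: [0.5, -0.6, 0.0]
finger_gap: 91.7
grasp_force: 0.0
b 0.998 [0 0]
c 0.997 [0 0]
d 0.994 [0 0]
tray 0.832 [0 0]
```

B, C, D and the tray have not moved. Going to B.

```bash
python3 -m creep '{"slide":[[-0.5,1,0],[-0.5,1,0],[0,1,0],[0,1,0],[0,1,0],[0,1,0],[0,1,0],[0,1,0],[0,1,0],[0,1,0]],"delta_rot":[[0,0,0],[0,0,0],[0,0,0],[0,0,0],[0,0,0],[0,0,0],[0,0,0],[0,0,0],[0,0,0],[0,0,0]],"fingers":[-1,-1,-1,-1,-1,-1,-1,-1,-1,-1]}' 30
python3 -m creep '{"slide":[[0,0.15,1],[0,0,1],[0,0,1],[0,0,1],[0,0,1],[0,0,0.4],[0,0,0],[0,0,0]],"delta_rot":[[0,0,0],[0,0,0],[0,0,0],[0,0,0],[0,0,0],[0,0,0],[0,0,0],[0,0,0]],"fingers":[-1,-1,-1,-1,-1,-1,-1,-1]}' 30
```

```text
t: 23.62
tool_pos: [558.1, -364.8, 186.6]
orientation: [[1.0, 0.0, -0.0], [0.0, -1.0, 0.001], [-0.0, -0.001, -1.0]]
wrist_force: [0.3, 0.6, -0.2]
finger_gap: 92.0
grasp_force: 0.0
t: 24.28
tool_pos: [558.4, -368.1, 25.2]
orientation: [[1.0, 0.0, -0.0], [0.0, -1.0, 0.0], [-0.0, -0.0, -1.0]]
wrist_force: [-0.1, 0.6, 0.4]
finger_gap: 91.8
grasp_force: 0.0
```

```bash
python3 -m creep '{"slide":[[0,0,0.1],[0,0,0],[0,0,0],[0,0,0],[0,0,0],[0,0,0],[0,0,0],[0,0,0],[0,0,0],[0,0,0]],"delta_rot":[[0,0,0],[0,0,0],[0,0,0],[0,0,0],[0,0,0],[0,0,0],[0,0,0],[0,0,0],[0,0,0],[0,0,0]],"fingers":[1,1,1,1,1,1,1,1,1,1]}' 30
python3 -m creep '{"slide":[[0,0,-0.5],[0,0,-1],[0,0,-1],[0,0,-1],[0,0,-1],[0,0,-0.5],[0,0,0]],"delta_rot":[[0,0,0],[0,0,0],[0,0,0],[0,0,0],[0,0,0],[0,0,0],[0,0,0]],"fingers":[1,1,1,1,1,1,1]}' 30
```

```text
t: 25.12
tool_pos: [558.6, -368.8, 22.5]
orientation: [[1.0, 0.0, 0.001], [0.0, -1.0, -0.001], [0.001, 0.001, -1.0]]
wrist_force: [-1.1, -1.4, 2.8]
finger_gap: 50.1
grasp_force: 30.0
t: 25.7
tool_pos: [560.3, -369.5, 177.8]
orientation: [[1.0, 0.0, 0.006], [0.0, -1.0, -0.005], [0.006, 0.005, -1.0]]
wrist_force: [0.4, -0.9, -0.5]
finger_gap: 50.3
grasp_force: 30.0
```

Run:
```python
from h import *
C,im=grab('wrist','w5'); C2,im2=grab('side','s5'); print(bot.sense()['tool_pos'])
cv2.imwrite('pics/m1.png',np.hstack([cv2.resize(im[140:420,100:460],(514,400)),cv2.resize(im2[250:420,280:400],(282,400))]))
```

```text
[ 558.2  -367.76  171.91]
```

View pics/m1.png

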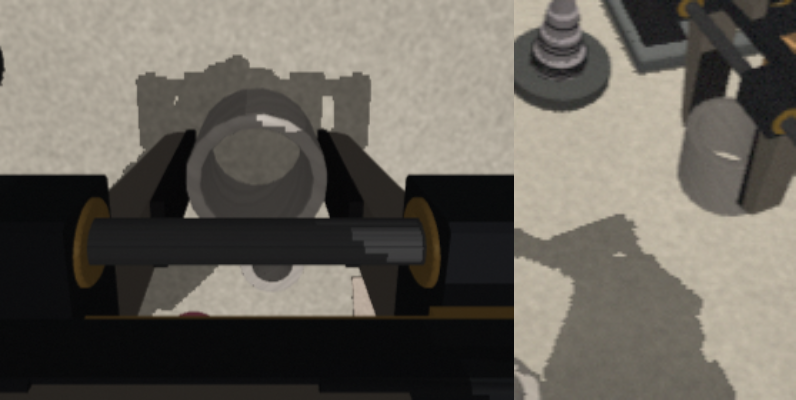

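B is held upright with a wide bore; its rim spans x 187–327 in the crop and its upper outer edge is near y 108. I'll check how far it sits along tool x by comparing edges with the projected rim.

Run:
```python
from h import *
a=np.linspace(0,2*np.pi,200)
T=np.array([558.2,-367.8,171.9])
C=cal('wrist')
# evaluate both images with the same relative camera pose (tool yaw 0): shift camera for a handled by using relative coords
im=cv2.cvtColor(cv2.imread('pics/w5.png'),cv2.COLOR_BGR2GRAY); im1=cv2.cvtColor(cv2.imread('pics/w1.png'),cv2.COLOR_BGR2GRAY)
for name,I,h,rb in(('a',im1,24,16),('b',im,20,20)):
    g=cv2.GaussianBlur(I,(0,0),1.0).astype(float); gx=cv2.Sobel(g,6,1,0);gy=cv2.Sobel(g,6,0,1); best=[]
    for dx in np.arange(-20,20.1,1):
      for dy in np.arange(-4,4.1,1):
        for dz in (-3,0,3):
          s=0
          for r in(26,rb):
            P=np.c_[T[0]+dx+r*np.cos(a),T[1]+dy+r*np.sin(a),np.full(200,T[2]+h+dz)]
            p=proj(C,P); c=p.mean(0); n=p-c; n/=np.linalg.norm(n,axis=1)[:,None]
            q=np.round(p).astype(int); ok=(q[:,1]<290)&(abs(q[:,0]-c[0])<45)
            s+=np.abs(gx[q[ok,1],q[ok,0]]*n[ok,0]+gy[q[ok,1],q[ok,0]]*n[ok,1]).mean()
          best.append((s,dx,dy,dz))
    print(name,sorted(best)[::-1][:5])
```

```text
a [(np.float64(207.09573048028477), np.float64(-1.0), np.float64(0.0), 0), (np.float64(204.38431730631777), np.float64(-1.0), np.float64(-1.0), 0), (np.float64(200.65134258404143), np.float64(0.0), np.float64(0.0), 3), (np.float64(199.85689367030471), np.float64(-2.0), np.float64(0.0), -3), (np.float64(199.42260596032546), np.float64(-2.0), np.float64(-1.0), -3)]
b [(np.float64(153.19398948798872), np.float64(-1.0), np.float64(-1.0), 0), (np.float64(152.64468037036627), np.float64(-1.0), np.float64(0.0), 0), (np.float64(149.38437739977405), np.float64(0.0), np.float64(0.0), 3), (np.float64(149.3019343030917), np.float64(-2.0), np.float64(-1.0), -3), (np.float64(146.98964287994605), np.float64(0.0), np.float64(-1.0), 3)]
```

B is centred to within 1 mm. Moving to the gauge.

```bash
python3 -m creep '{"slide":[[0.6,-1,0],[0,-1,0],[0,-1,0],[0,-1,0],[0,-1,0],[0,-1,0],[0,-1,0],[0,-1,0],[0,0,0],[0,0,0]],"delta_rot":[[0,0,0],[0,0,0],[0,0,0],[0,0,0],[0,0,0],[0,0,0],[0,0,0],[0,0,0],[0,0,0],[0,0,0]],"fingers":[1,1,1,1,1,1,1,1,1,1]}' 30
python3 -m creep '{"slide":[[0,0,0.8],[0,0,0.8],[0,0,0.3],[0,0,0.3],[0,0,0.3],[0,0,0.3],[0,0,0]],"delta_rot":[[0,0,0],[0,0,0],[0,0,0],[0,0,0],[0,0,0],[0,0,0],[0,0,0]],"fingers":[1,1,1,1,1,1,1]}' 30
```

```text
t: 26.63
tool_pos: [574.8, -126.1, 169.5]
orientation: [[1.0, 0.003, -0.004], [0.003, -1.0, 0.002], [-0.004, -0.002, -1.0]]
wrist_force: [0.8, 0.4, -1.7]
finger_gap: 50.3
grasp_force: 30.0
t: 27.22
tool_pos: [575.3, -128.1, 86.3]
orientation: [[1.0, -0.0, -0.002], [-0.0, -1.0, 0.001], [-0.002, -0.001, -1.0]]
wrist_force: [-0.8, -0.1, -1.8]
finger_gap: 50.4
grasp_force: 30.0
```

```bash
python3 -m creep '{"slide":[[0.03,-0.03,0.2],[0,0,0.2],[0,0,0.2],[0,0,0.15],[0,0,0]],"delta_rot":[[0,0,0],[0,0,0],[0,0,0],[0,0,0],[0,0,0]],"fingers":[1,1,1,1,1]}' 30
python3 -m creep '{"slide":[[0,0,0.1],[0,0,0.07],[0,0,0]],"delta_rot":[[0,0,0],[0,0,0],[0,0,0]],"fingers":[1,1,1]}' 30
```

```text
t: 27.63
tool_pos: [576.4, -127.0, 64.2]
orientation: [[1.0, 0.0, -0.002], [0.0, -1.0, 0.001], [-0.002, -0.001, -1.0]]
wrist_force: [-0.4, -0.1, -1.2]
finger_gap: 50.4
grasp_force: 30.0
t: 27.88
tool_pos: [577.0, -127.2, 59.9]
orientation: [[1.0, 0.0, -0.0], [0.0, -1.0, 0.0], [-0.0, -0.0, -1.0]]
wrist_force: [0.5, -0.7, -2.4]
finger_gap: 50.3
grasp_force: 30.0
```

```bash
python3 -m creep '{"slide":[[0,0,0.1],[0,0,0.08],[0,0,0]],"delta_rot":[[0,0,0],[0,0,0],[0,0,0]],"fingers":[1,1,1]}' 30
python3 -m creep '{"slide":[[0,0,0],[0,0,0],[0,0,0],[0,0,0],[0,0,0],[0,0,0],[0,0,0],[0,0,0],[0,0,0],[0,0,0]],"delta_rot":[[0,0,0],[0,0,0],[0,0,0],[0,0,0],[0,0,0],[0,0,0],[0,0,0],[0,0,0],[0,0,0],[0,0,0]],"fingers":[-0.35,-0.35,-0.35,-0.35,1,1,1,1,1,1]}' 30
python3 -m creep '{"slide":[[0,0,0.05],[0,0,0]],"delta_rot":[[0,0,0],[0,0,0]],"fingers":[1,1]}'
```

```text
t: 28.13
tool_pos: [576.9, -127.2, 54.4]
orientation: [[1.0, 0.0, -0.001], [0.0, -1.0, 0.0], [-0.001, -0.0, -1.0]]
wrist_force: [-0.1, 0.2, -1.2]
finger_gap: 50.3
grasp_force: 30.0
t: 28.97
tool_pos: [577.3, -127.3, 55.1]
orientation: [[1.0, 0.0, 0.0], [0.0, -1.0, -0.0], [0.0, 0.0, -1.0]]
wrist_force: [0.1, -0.7, 1.0]
finger_gap: 50.8
grasp_force: 29.8
t: 29.13
tool_pos: [577.7, -127.4, 54.9]
orientation: [[1.0, 0.0, 0.001], [0.0, -1.0, -0.0], [0.001, 0.0, -1.0]]
wrist_force: [-3.1, 2.0, 7.8]
finger_gap: 51.1
grasp_force: 29.9
```

B is seated on step 3. I'll regrip it 7 mm higher so the fingertips clear the 26 mm fence beside bay 3.

```bash
python3 -m creep '{"slide":[[0,0,0],[0,0,0],[0,0,0],[0,0,-0.28],[0,0,0],[0,0,0],[0,0,0],[0,0,0],[0,0,0],[0,0,0]],"delta_rot":[[0,0,0],[0,0,0],[0,0,0],[0,0,0],[0,0,0],[0,0,0],[0,0,0],[0,0,0],[0,0,0],[0,0,0]],"fingers":[-0.35,-0.35,-0.35,-0.35,1,1,1,1,1,1]}' 30
python3 -m creep '{"slide":[[0,0,-0.5],[0,0,-1],[0,0,-1],[0,0,-1],[0,0,-0.7],[0.4,-1,0],[0,-1,0],[0,-1,0],[0,-1,0],[0,-1,0]],"delta_rot":[[0,0,0],[0,0,0],[0,0,0],[0,0,0],[0,0,0],[0,0,0],[0,0,0],[0,0,0],[0,0,0],[0,0,0]],"fingers":[1,1,1,1,1,1,1,1,1,1]}' 30
python3 -m creep '{"slide":[[0,-1,0],[0,-1,0],[0,-1,0],[0,-1,0],[0,-1,0],[0,-1,0],[0,-1,0],[0,-1,0],[0,-1,0],[0,-1,0]],"delta_rot":[[0,0,0],[0,0,0],[0,0,0],[0,0,0],[0,0,0],[0,0,0],[0,0,0],[0,0,0],[0,0,0],[0,0,0]],"fingers":[1,1,1,1,1,1,1,1,1,1]}' 30
```

```text
t: 29.97
tool_pos: [577.8, -127.6, 62.5]
orientation: [[1.0, 0.0, 0.001], [0.0, -1.0, -0.001], [0.001, 0.001, -1.0]]
wrist_force: [0.6, 1.2, 5.0]
finger_gap: 50.4
grasp_force: 29.9
t: 30.8
tool_pos: [588.0, 24.2, 186.4]
orientation: [[1.0, -0.0, -0.003], [-0.0, -1.0, 0.0], [-0.003, -0.0, -1.0]]
wrist_force: [-0.5, 0.0, -1.8]
finger_gap: 50.6
grasp_force: 29.8
t: 31.63
tool_pos: [587.9, 323.9, 186.1]
orientation: [[1.0, 0.0, -0.003], [0.0, -1.0, -0.001], [-0.003, 0.001, -1.0]]
wrist_force: [-0.3, -0.7, -1.4]
finger_gap: 50.4
grasp_force: 29.8
```

```bash
python3 -m creep '{"slide":[[0,-0.1,1],[0,0,1],[0,0,1],[0,0,1],[0,0,0.5],[0,0,0.2],[0,0,0],[0,0,0]],"delta_rot":[[0,0,0],[0,0,0],[0,0,0],[0,0,0],[0,0,0],[0,0,0],[0,0,0],[0,0,0]],"fingers":[1,1,1,1,1,1,1,1]}' 30
python3 -m creep '{"slide":[[0,0,0.1],[0,0,0]],"delta_rot":[[0,0,0],[0,0,0]],"fingers":[1,1]}' 30
python3 -m creep '{"slide":[[0,0,0.1],[0,0,0]],"delta_rot":[[0,0,0],[0,0,0]],"fingers":[1,1]}' 30
```

```text
t: 32.3
tool_pos: [590.0, 325.9, 48.2]
orientation: [[1.0, 0.0, 0.002], [0.0, -1.0, 0.001], [0.002, -0.001, -1.0]]
wrist_force: [0.8, 0.3, -1.1]
finger_gap: 50.8
grasp_force: 29.8
t: 32.47
tool_pos: [590.3, 326.1, 45.7]
orientation: [[1.0, 0.0, 0.003], [0.0, -1.0, 0.001], [0.003, -0.001, -1.0]]
wrist_force: [-0.5, 0.0, -2.3]
finger_gap: 50.3
grasp_force: 29.8
t: 32.63
tool_pos: [589.3, 325.8, 41.2]
orientation: [[1.0, 0.0, 0.001], [0.0, -1.0, 0.0], [0.001, -0.0, -1.0]]
wrist_force: [-0.6, -0.3, -1.6]
finger_gap: 50.6
grasp_force: 29.8
```

```bash
python3 -m creep '{"slide":[[0,0,0.1],[0,0,0]],"delta_rot":[[0,0,0],[0,0,0]],"fingers":[1,1]}' 30
python3 -m creep '{"slide":[[0,0,0.08],[0,0,0]],"delta_rot":[[0,0,0],[0,0,0]],"fingers":[1,1]}' 30
```

```text
t: 32.8
tool_pos: [589.5, 325.9, 38.2]
orientation: [[1.0, 0.0, 0.001], [0.0, -1.0, 0.0], [0.001, -0.0, -1.0]]
wrist_force: [0.5, -0.0, -0.5]
finger_gap: 50.5
grasp_force: 29.8
t: 32.97
tool_pos: [589.9, 326.0, 38.0]
orientation: [[1.0, 0.0, 0.001], [0.0, -1.0, 0.0], [0.001, -0.0, -1.0]]
wrist_force: [-3.7, -1.4, 11.3]
finger_gap: 50.4
grasp_force: 29.9
```

```bash
python3 -m creep '{"slide":[[0,0,0],[0,0,0],[0,0,0],[0,0,0],[0,0,-0.5],[0,0,-1],[0,0,-1],[0,0,-1],[0,0,-1],[0,0.5,-0.8]],"delta_rot":[[0,0,0],[0,0,0],[0,0,0],[0,0,0],[0,0,0],[0,0,0],[0,0,0],[0,0,0],[0,0,0],[0,0,0]],"fingers":[-0.5,-0.5,-0.5,-0.5,-0.5,-0.5,-0.5,-0.5,-0.5,-0.5]}' 30
python3 -m creep '{"slide":[[0,1,0],[0,1,0],[-0.5,1,0],[-0.5,1,0],[-0.5,1,0],[-0.5,1,0],[-0.5,1,0],[-0.5,1,0],[-0.5,1,0],[-0.5,1,0]],"delta_rot":[[0,0,0],[0,0,0],[0,0,0],[0,0,0],[0,0,0],[0,0,0],[0,0,0],[0,0,0],[0,0,0],[0,0,0]],"fingers":[-1,-1,-1,-1,-1,-1,-1,-1,-1,-1]}' 30
python3 -m creep '{"slide":[[-0.5,1,0],[-0.5,1,0],[-0.5,1,0],[-0.5,1,0],[-0.5,1,0],[-0.5,1,0],[-0.5,1,0],[-0.2,1,0],[0,1,0],[0,1,0]],"delta_rot":[[0,0,0],[0,0,0],[0,0,0],[0,0,0],[0,0,0],[0,0,0],[0,0,0],[0,0,0],[0,0,0],[0,0,0]],"fingers":[-1,-1,-1,-1,-1,-1,-1,-1,-1,-1]}' 30
python3 -m creep '{"slide":[[0,1,0],[0,1,0],[0,0.8,0],[0,0,0]],"delta_rot":[[0,0,0],[0,0,0],[0,0,0],[0,0,0]],"fingers":[-1,-1,-1,-1]}' 30
cat > fit.py <<'E'
from h import *
import sys
x0,y0,h,rb=map(float,sys.argv[1:5]); print(bot.sense()['tool_pos'])
C,I=grab('wrist',sys.argv[5]); g=cv2.GaussianBlur(cv2.cvtColor(I,cv2.COLOR_BGR2GRAY),(0,0),1.).astype(float)
gx=cv2.Sobel(g,6,1,0);gy=cv2.Sobel(g,6,0,1); a=np.linspace(0,2*np.pi,200); best=[]
for dx in np.arange(-30,31,1.):
  for dy in np.arange(-30,31,1.):
    s=0
    for r in(26,rb):
      p=proj(C,np.c_[x0+dx+r*np.cos(a),y0+dy+r*np.sin(a),np.full(200,h)]); n=p-p.mean(0); n/=np.linalg.norm(n,axis=1)[:,None]
      q=np.round(p).astype(int); q[:,0]=q[:,0].clip(0,559); q[:,1]=q[:,1].clip(0,419)
      s+=np.abs(gx[q[:,1],q[:,0]]*n[:,0]+gy[q[:,1],q[:,0]]*n[:,1]).mean()
    best.append((s,x0+dx,y0+dy))
for b in sorted(best)[::-1][:4]: print(np.array(b),proj(C,[[b[1],b[2],h]]))
E
python3 fit.py 419 -380 36 16 w6; python3 chk.py t6
```

```text
t: 33.8
tool_pos: [589.3, 312.4, 198.3]
orientation: [[1.0, 0.002, 0.003], [0.002, -1.0, 0.002], [0.003, -0.002, -1.0]]
wrist_force: [0.2, -0.0, 0.8]
finger_gap: 68.8
grasp_force: 0.0
t: 34.63
tool_pos: [468.1, 9.3, 195.3]
orientation: [[1.0, 0.001, 0.001], [0.001, -1.0, -0.001], [0.001, 0.001, -1.0]]
wrist_force: [-0.1, 0.7, 0.0]
finger_gap: 91.8
grasp_force: 0.0
t: 35.47
tool_pos: [357.4, -291.1, 195.5]
orientation: [[1.0, -0.001, 0.0], [-0.001, -1.0, -0.001], [0.0, 0.001, -1.0]]
wrist_force: [-0.1, -0.5, 0.3]
finger_gap: 91.8
grasp_force: 0.0
t: 35.8
tool_pos: [357.4, -377.3, 195.4]
orientation: [[1.0, -0.003, 0.0], [-0.003, -1.0, -0.003], [0.0, 0.003, -1.0]]
wrist_force: [0.3, 0.6, -0.0]
finger_gap: 91.6
grasp_force: 0.0
[ 357.43 -377.25  195.44]
[ 226.47  415.   -383.  ] [[283.88 142.21]]
[ 219.68  416.   -383.  ] [[283.88 141.23]]
[ 210.88  415.   -384.  ] [[284.85 142.21]]
[ 206.88  415.   -382.  ] [[282.92 142.21]]
b 0.324 [-24  17]
c 0.517 [ 0 -1]
d 0.994 [0 0]
tray 0.727 [0 0]
```

C is measured at about (416,-381), in agreement with the top view. Grasping it.

```bash
python3 -m creep '{"slide":[[1,0.13,0],[0.95,0,0],[0,0,1],[0,0,1],[0,0,1],[0,0,1],[0,0,1],[0,0,0.6],[0,0,0.2],[0,0,0]],"delta_rot":[[0,0,0],[0,0,0],[0,0,0],[0,0,0],[0,0,0],[0,0,0],[0,0,0],[0,0,0],[0,0,0],[0,0,0]],"fingers":[-1,-1,-1,-1,-1,-1,-1,-1,-1,-1]}' 30
python3 -m creep '{"slide":[[0,0,0],[0,0,0],[0,0,0],[0,0,0],[0,0,0],[0,0,0],[0,0,0],[0,0,0],[0,0,0],[0,0,0]],"delta_rot":[[0,0,0],[0,0,0],[0,0,0],[0,0,0],[0,0,0],[0,0,0],[0,0,0],[0,0,0],[0,0,0],[0,0,0]],"fingers":[1,1,1,1,1,1,1,1,1,1]}' 30
python3 -m creep '{"slide":[[0,0,-0.5],[0,0,-1],[0,0,-1],[0,0,-1],[0,0,-1],[0,0,-0.5],[0,0,0],[0,0,0]],"delta_rot":[[0,0,0],[0,0,0],[0,0,0],[0,0,0],[0,0,0],[0,0,0],[0,0,0],[0,0,0]],"fingers":[1,1,1,1,1,1,1,1]}' 30
python3 - <<'E'
from h import *
print(bot.sense()['tool_pos'])
E
python3 fit.py 416 -381 190 16 w7
```

```text
t: 36.73
tool_pos: [416.0, -375.0, 19.3]
orientation: [[1.0, 0.001, -0.002], [0.001, -1.0, 0.003], [-0.002, -0.003, -1.0]]
wrist_force: [0.2, 0.8, -0.2]
finger_gap: 91.9
grasp_force: 0.0
t: 37.57
tool_pos: [417.2, -378.4, 21.4]
orientation: [[1.0, 0.0, 0.001], [0.0, -1.0, -0.002], [0.001, 0.002, -1.0]]
wrist_force: [-0.4, -2.2, 5.3]
finger_gap: 51.0
grasp_force: 30.0
t: 38.23
tool_pos: [416.6, -376.7, 169.8]
orientation: [[1.0, 0.0, -0.0], [0.0, -1.0, 0.001], [-0.0, -0.001, -1.0]]
wrist_force: [0.4, 0.2, -3.8]
finger_gap: 50.8
grasp_force: 30.0
[ 416.58 -376.67  169.81]
[ 416.58 -376.67  169.81]
[  84.35  399.   -378.  ] [[281.01 299.25]]
[  81.87  387.   -401.  ] [[324.61 319.76]]
[  80.82  387.   -400.  ] [[322.71 319.76]]
[  80.03  387.   -402.  ] [[326.51 319.76]]
```

```bash
cat > fh.py <<'E'
from h import *
import sys
f,h,rb=sys.argv[1],float(sys.argv[2]),float(sys.argv[3]); T=bot.sense()['tool_pos']; C=cal('wrist')
a=np.linspace(0,2*np.pi,200); g=cv2.GaussianBlur(cv2.imread(f'pics/{f}.png',0),(0,0),1.).astype(float); gx=cv2.Sobel(g,6,1,0);gy=cv2.Sobel(g,6,0,1); best=[]
for dx in np.arange(-14,14.1,1):
  for dy in np.arange(-4,4.1,1):
    s=0
    for r in(26,rb):
      p=proj(C,np.c_[T[0]+dx+r*np.cos(a),T[1]+dy+r*np.sin(a),np.full(200,T[2]+h)]); c=p.mean(0); n=p-c; n/=np.linalg.norm(n,axis=1)[:,None]
      q=np.round(p).astype(int); ok=(q[:,1]<290)&(abs(q[:,0]-c[0])<45)
      s+=np.abs(gx[q[ok,1],q[ok,0]]*n[ok,0]+gy[q[ok,1],q[ok,0]]*n[ok,1]).mean() if ok.sum()>15 else 0
    best.append((s,dx,dy))
for b in sorted(best)[::-1][:5]: print(np.array(b))
E
python3 fh.py w7 14.6 16
```

```text
[93.74 -1.    0.  ]
[91.97 -1.   -1.  ]
[80.8 -2.   0. ]
[80.18 -2.   -1.  ]
[74.67  0.    0.  ]
```

C is centred the same way. Moving to the gauge.

```bash
python3 -m creep '{"slide":[[0.66,-1,0],[0.66,-1,0],[0.66,-1,0],[0.66,-1,0],[0.66,-1,0],[0.66,-1,0],[0.66,-1,0],[0.66,-1,0],[0,-0.3,0],[0,0,0]],"delta_rot":[[0,0,0],[0,0,0],[0,0,0],[0,0,0],[0,0,0],[0,0,0],[0,0,0],[0,0,0],[0,0,0],[0,0,0]],"fingers":[1,1,1,1,1,1,1,1,1,1]}' 30
python3 -m creep '{"slide":[[0,0,0.8],[0,0,0.7],[0,0,0],[0,0,0]],"delta_rot":[[0,0,0],[0,0,0],[0,0,0],[0,0,0]],"fingers":[1,1,1,1]}' 30
```

```text
t: 39.12
tool_pos: [573.9, -125.0, 167.4]
orientation: [[1.0, 0.004, -0.005], [0.004, -1.0, 0.003], [-0.005, -0.003, -1.0]]
wrist_force: [-0.5, -0.1, -1.7]
finger_gap: 50.9
grasp_force: 30.0
t: 39.45
tool_pos: [572.7, -128.5, 123.1]
orientation: [[1.0, -0.001, -0.005], [-0.001, -1.0, 0.002], [-0.005, -0.002, -1.0]]
wrist_force: [-0.6, -0.2, -1.0]
finger_gap: 50.8
grasp_force: 30.0
```

```bash
python3 -m creep '{"slide":[[0.12,-0.04,0],[0,0,0.3],[0,0,0.3],[0,0,0.2],[0,0,0]],"delta_rot":[[0,0,0],[0,0,0],[0,0,0],[0,0,0],[0,0,0]],"fingers":[1,1,1,1,1]}' 30
python3 -m creep '{"slide":[[0,0,0.2],[0,0,0.2],[0,0,0]],"delta_rot":[[0,0,0],[0,0,0],[0,0,0]],"fingers":[1,1,1]}' 30
```

```text
t: 39.87
tool_pos: [577.4, -126.5, 99.5]
orientation: [[1.0, 0.0, -0.003], [0.0, -1.0, 0.001], [-0.003, -0.001, -1.0]]
wrist_force: [-0.6, 0.2, -1.0]
finger_gap: 51.1
grasp_force: 30.0
t: 40.12
tool_pos: [578.0, -126.6, 88.3]
orientation: [[1.0, 0.0, -0.002], [0.0, -1.0, 0.001], [-0.002, -0.001, -1.0]]
wrist_force: [-0.5, 0.3, -2.0]
finger_gap: 50.8
grasp_force: 30.0
```

```bash
python3 -m creep '{"slide":[[-0.05,0,0.15],[0,0,0.15],[0,0,0.1],[0,0,0]],"delta_rot":[[0,0,0],[0,0,0],[0,0,0],[0,0,0]],"fingers":[1,1,1,1]}' 30
python3 -m creep '{"slide":[[0,0,0],[0,0,0],[0,0,0],[0,0,0],[0,0,0],[0,0,0],[0,0,0],[0,0,0],[0,0,0],[0,0,0]],"delta_rot":[[0,0,0],[0,0,0],[0,0,0],[0,0,0],[0,0,0],[0,0,0],[0,0,0],[0,0,0],[0,0,0],[0,0,0]],"fingers":[-0.35,-0.35,-0.35,-0.35,1,1,1,1,1,1]}' 30
python3 -m creep '{"slide":[[0,0,0.05],[0,0,0]],"delta_rot":[[0,0,0],[0,0,0]],"fingers":[1,1]}'
```

```text
t: 40.45
tool_pos: [576.5, -126.7, 76.4]
orientation: [[1.0, 0.0, -0.002], [0.0, -1.0, 0.001], [-0.002, -0.001, -1.0]]
wrist_force: [-0.3, 0.2, -1.8]
finger_gap: 51.2
grasp_force: 30.0
t: 41.28
tool_pos: [577.3, -127.1, 77.7]
orientation: [[1.0, 0.0, 0.0], [0.0, -1.0, -0.0], [0.0, 0.0, -1.0]]
wrist_force: [-0.1, -0.4, 1.7]
finger_gap: 50.9
grasp_force: 29.9
t: 41.45
tool_pos: [577.7, -127.3, 77.4]
orientation: [[1.0, 0.0, 0.001], [0.0, -1.0, -0.001], [0.001, 0.001, -1.0]]
wrist_force: [-1.9, 0.6, 8.3]
finger_gap: 50.8
grasp_force: 30.0
```

C is seated on step 2. Taking it to bay 2's near half.

```bash
python3 -m creep '{"slide":[[0,0,-0.5],[0,0,-1],[0,0,-1],[0,0,-1],[-0.45,-1,0],[-0.45,-1,0],[-0.45,-1,0],[-0.4,-1,0],[0,-1,0],[0,-1,0]],"delta_rot":[[0,0,0],[0,0,0],[0,0,0],[0,0,0],[0,0,0],[0,0,0],[0,0,0],[0,0,0],[0,0,0],[0,0,0]],"fingers":[1,1,1,1,1,1,1,1,1,1]}' 30
python3 -m creep '{"slide":[[0,-1,0],[0,-1,0],[0,-1,0],[0,-1,0],[0,-1,0],[0,-1,0],[0,-0.6,0],[0,0,0],[0,0,0]],"delta_rot":[[0,0,0],[0,0,0],[0,0,0],[0,0,0],[0,0,0],[0,0,0],[0,0,0],[0,0,0],[0,0,0]],"fingers":[1,1,1,1,1,1,1,1,1]}' 30
python3 -m creep '{"slide":[[0,0,1],[0,0,1],[0,0,1],[0,0,1],[0,0,0.5],[0,0,0.2],[0,0,0],[0,0,0]],"delta_rot":[[0,0,0],[0,0,0],[0,0,0],[0,0,0],[0,0,0],[0,0,0],[0,0,0],[0,0,0]],"fingers":[1,1,1,1,1,1,1,1]}' 30
```

```text
t: 42.28
tool_pos: [523.4, 54.5, 180.4]
orientation: [[1.0, -0.0, -0.001], [-0.0, -1.0, 0.0], [-0.001, -0.0, -1.0]]
wrist_force: [0.6, -0.6, -1.3]
finger_gap: 51.0
grasp_force: 29.9
t: 43.03
tool_pos: [523.9, 251.5, 180.2]
orientation: [[1.0, 0.002, -0.001], [0.002, -1.0, -0.001], [-0.001, 0.001, -1.0]]
wrist_force: [-0.1, -0.8, -1.0]
finger_gap: 50.7
grasp_force: 29.9
t: 43.7
tool_pos: [525.4, 250.4, 40.8]
orientation: [[1.0, -0.001, 0.001], [-0.001, -1.0, 0.0], [0.001, -0.0, -1.0]]
wrist_force: [-0.7, -0.6, -0.8]
finger_gap: 50.9
grasp_force: 29.9
```

Expected contact is at z of about 30.

```bash
python3 -m creep '{"slide":[[0,0,0.15],[0,0,0.12],[0,0,0]],"delta_rot":[[0,0,0],[0,0,0],[0,0,0]],"fingers":[1,1,1]}' 30
python3 -m creep '{"slide":[[0,0,0.08],[0,0,0]],"delta_rot":[[0,0,0],[0,0,0]],"fingers":[1,1]}' 30
```

```text
t: 43.95
tool_pos: [524.8, 251.0, 32.1]
orientation: [[1.0, 0.0, 0.001], [0.0, -1.0, 0.0], [0.001, -0.0, -1.0]]
wrist_force: [-1.1, 0.2, -1.3]
finger_gap: 51.0
grasp_force: 29.9
t: 44.12
tool_pos: [525.4, 251.2, 31.1]
orientation: [[1.0, 0.0, 0.001], [0.0, -1.0, -0.0], [0.001, 0.0, -1.0]]
wrist_force: [-2.7, -0.5, 5.9]
finger_gap: 50.7
grasp_force: 29.9
```

```bash
python3 -m creep '{"slide":[[0,0,0],[0,0,0],[0,0,0],[0,0,0],[0,0,-0.5],[0,0,-1],[0,0,-1],[0,0,-1],[0,0,-1],[0,0,-0.8]],"delta_rot":[[0,0,0],[0,0,0],[0,0,0],[0,0,0],[0,0,0],[0,0,0],[0,0,0],[0,0,0],[0,0,0],[0,0,0]],"fingers":[-0.5,-0.5,-0.5,-0.5,-0.5,-0.5,-0.5,-0.5,-0.5,-0.5]}' 30
python3 -m creep '{"slide":[[-0.35,1,0],[-0.35,1,0],[-0.35,1,0],[-0.35,1,0],[-0.35,1,0],[-0.35,1,0],[-0.35,1,0],[-0.35,1,0],[-0.35,1,0],[-0.35,1,0]],"delta_rot":[[0,0,0],[0,0,0],[0,0,0],[0,0,0],[0,0,0],[0,0,0],[0,0,0],[0,0,0],[0,0,0],[0,0,0]],"fingers":[-1,-1,-1,-1,-1,-1,-1,-1,-1,-1]}' 30
python3 -m creep '{"slide":[[-0.35,1,0],[-0.35,1,0],[-0.35,1,0],[-0.35,1,0],[-0.35,1,0],[-0.35,1,0],[-0.2,0.8,0],[0,0,0]],"delta_rot":[[0,0,0],[0,0,0],[0,0,0],[0,0,0],[0,0,0],[0,0,0],[0,0,0],[0,0,0]],"fingers":[-1,-1,-1,-1,-1,-1,-1,-1]}' 30
python3 fit.py 412 -252 30 12 w8; python3 chk.py t8
```

```text
t: 44.95
tool_pos: [525.1, 251.2, 191.0]
orientation: [[1.0, 0.0, 0.002], [0.0, -1.0, 0.001], [0.002, -0.001, -1.0]]
wrist_force: [0.5, -0.3, 0.6]
finger_gap: 69.1
grasp_force: 0.0
t: 45.78
tool_pos: [418.9, -50.2, 188.5]
orientation: [[1.0, 0.0, 0.0], [0.0, -1.0, -0.0], [0.0, 0.0, -1.0]]
wrist_force: [0.5, -0.5, -0.1]
finger_gap: 91.9
grasp_force: 0.0
t: 46.45
tool_pos: [349.6, -256.6, 188.8]
orientation: [[1.0, -0.004, 0.0], [-0.004, -1.0, -0.002], [0.0, 0.002, -1.0]]
wrist_force: [-0.1, 0.3, 0.0]
finger_gap: 92.2
grasp_force: 0.0
[ 349.58 -256.64  188.77]
[ 181.55  412.   -257.  ] [[278.68 137.44]]
[ 178.12  415.   -256.  ] [[277.69 134.46]]
[ 177.54  413.   -257.  ] [[278.67 136.45]]
[ 176.68  414.   -257.  ] [[278.66 135.45]]
b 0.366 [-21   0]
c 0.383 [-32  21]
d 0.429 [0 0]
tray 0.665 [0 0]
```

```bash
python3 -m creep '{"slide":[[1,-0.05,0],[1,0,0],[0.15,0,0.8],[0,0,1],[0,0,1],[0,0,1],[0,0,1],[0,0,0.55],[0,0,0],[0,0,0]],"delta_rot":[[0,0,0],[0,0,0],[0,0,0],[0,0,0],[0,0,0],[0,0,0],[0,0,0],[0,0,0],[0,0,0],[0,0,0]],"fingers":[-1,-1,-1,-1,-1,-1,-1,-1,-1,-1]}' 30
```

```text
t: 47.38
tool_pos: [415.1, -249.9, 27.6]
orientation: [[1.0, 0.002, -0.001], [0.002, -1.0, 0.002], [-0.001, -0.002, -1.0]]
wrist_force: [1.0, -0.2, 0.5]
finger_gap: 92.1
grasp_force: 0.0
```

```bash
python3 -m creep '{"slide":[[0,0.12,0.14],[0,0,0],[0,0,0],[0,0,0],[0,0,0],[0,0,0],[0,0,0],[0,0,0],[0,0,0],[0,0,0]],"delta_rot":[[0,0,0],[0,0,0],[0,0,0],[0,0,0],[0,0,0],[0,0,0],[0,0,0],[0,0,0],[0,0,0],[0,0,0]],"fingers":[-1,-1,1,1,1,1,1,1,1,1]}' 30
python3 -m creep '{"slide":[[0,0,0],[0,0,-0.5],[0,0,-1],[0,0,-1],[0,0,-1],[0,0,-1],[0,0,-0.5],[0,0,0],[0,0,0]],"delta_rot":[[0,0,0],[0,0,0],[0,0,0],[0,0,0],[0,0,0],[0,0,0],[0,0,0],[0,0,0],[0,0,0]],"fingers":[1,1,1,1,1,1,1,1,1]}' 30
python3 - <<'E'
from h import *
grab('wrist','w9')
E
python3 fh.py w9 6.5 12
```

```text
t: 48.22
tool_pos: [415.2, -255.1, 23.8]
orientation: [[1.0, 0.0, -0.0], [0.0, -1.0, 0.0], [-0.0, -0.0, -1.0]]
wrist_force: [-0.4, 0.5, 0.1]
finger_gap: 50.8
grasp_force: 30.0
t: 48.97
tool_pos: [415.3, -255.2, 173.7]
orientation: [[1.0, 0.0, 0.001], [0.0, -1.0, -0.001], [0.001, 0.001, -1.0]]
wrist_force: [-0.6, 0.2, -3.2]
finger_gap: 50.9
grasp_force: 30.0
[127.11  -2.    -1.  ]
[121.  -2.   0.]
[108.99  -1.    -1.  ]
[98.09 -2.   -2.  ]
[93.09 -1.    0.  ]
```

```bash
python3 -m creep '{"slide":[[0.9,-0.7,0],[0.9,-0.7,0],[0.9,-0.7,0],[0.9,-0.7,0],[0.9,-0.7,0],[0.9,-0.7,0],[0,0,0],[0,0,0]],"delta_rot":[[0,0,0],[0,0,0],[0,0,0],[0,0,0],[0,0,0],[0,0,0],[0,0,0],[0,0,0]],"fingers":[1,1,1,1,1,1,1,1]}' 30
python3 -m creep '{"slide":[[0,0,0.6],[0,0,0.5],[0,0,0],[0,0,0]],"delta_rot":[[0,0,0],[0,0,0],[0,0,0],[0,0,0]],"fingers":[1,1,1,1]}' 30
```

```text
t: 49.68
tool_pos: [576.4, -127.4, 170.6]
orientation: [[1.0, 0.003, -0.005], [0.003, -1.0, 0.002], [-0.005, -0.002, -1.0]]
wrist_force: [-0.7, -0.1, -2.6]
finger_gap: 50.8
grasp_force: 30.0
t: 50.02
tool_pos: [575.0, -129.3, 138.7]
orientation: [[1.0, -0.001, -0.004], [-0.001, -1.0, 0.002], [-0.004, -0.002, -1.0]]
wrist_force: [0.6, -0.1, -1.8]
finger_gap: 50.9
grasp_force: 30.0
```

```bash
python3 -m creep '{"slide":[[0.08,-0.07,0],[0,0,0.3],[0,0,0.3],[0,0,0.2],[0,0,0.1],[0,0,0]],"delta_rot":[[0,0,0],[0,0,0],[0,0,0],[0,0,0],[0,0,0],[0,0,0]],"fingers":[1,1,1,1,1,1]}' 30
python3 -m creep '{"slide":[[0,0,0.1],[0,0,0.1],[0,0,0]],"delta_rot":[[0,0,0],[0,0,0],[0,0,0]],"fingers":[1,1,1]}' 30
```

```text
t: 50.52
tool_pos: [578.7, -126.7, 112.4]
orientation: [[1.0, 0.0, -0.002], [0.0, -1.0, 0.001], [-0.002, -0.001, -1.0]]
wrist_force: [0.1, -0.2, -1.7]
finger_gap: 50.7
grasp_force: 30.0
t: 50.77
tool_pos: [579.3, -126.9, 107.3]
orientation: [[1.0, 0.0, -0.001], [0.0, -1.0, 0.0], [-0.001, -0.0, -1.0]]
wrist_force: [-0.2, 0.9, -1.7]
finger_gap: 50.7
grasp_force: 30.0
```

```bash
python3 -m creep '{"slide":[[-0.07,0,0.1],[0,0,0.1],[0,0,0]],"delta_rot":[[0,0,0],[0,0,0],[0,0,0]],"fingers":[1,1,1]}' 30
python3 -m creep '{"slide":[[0,0,0],[0,0,0],[0,0,0],[0,0,0],[0,0,0],[0,0,0],[0,0,0],[0,0,0],[0,0,0],[0,0,0]],"delta_rot":[[0,0,0],[0,0,0],[0,0,0],[0,0,0],[0,0,0],[0,0,0],[0,0,0],[0,0,0],[0,0,0],[0,0,0]],"fingers":[-0.35,-0.35,-0.35,-0.35,1,1,1,1,1,1]}' 30
python3 -m creep '{"slide":[[0,0,0.05],[0,0,0]],"delta_rot":[[0,0,0],[0,0,0]],"fingers":[1,1]}'
```

```text
t: 51.02
tool_pos: [577.0, -126.8, 101.1]
orientation: [[1.0, 0.0, -0.001], [0.0, -1.0, 0.0], [-0.001, -0.0, -1.0]]
wrist_force: [0.3, -0.5, -2.5]
finger_gap: 50.3
grasp_force: 30.0
t: 51.85
tool_pos: [577.7, -127.4, 102.1]
orientation: [[1.0, 0.0, 0.001], [0.0, -1.0, -0.001], [0.001, 0.001, -1.0]]
wrist_force: [-0.4, -3.0, 1.3]
finger_gap: 50.2
grasp_force: 29.9
t: 52.02
tool_pos: [578.1, -127.5, 101.9]
orientation: [[1.0, 0.0, 0.001], [0.0, -1.0, -0.001], [0.001, 0.001, -1.0]]
wrist_force: [-2.0, -0.3, 8.3]
finger_gap: 50.2
grasp_force: 30.1
```

D is seated on step 1. I'll regrip slightly lower, then take it to bay 1.

```bash
python3 -m creep '{"slide":[[0,0,0],[0,0,0],[0,0,0],[0,0,0.08],[0,0,0],[0,0,0],[0,0,0],[0,0,0],[0,0,0],[0,0,0]],"delta_rot":[[0,0,0],[0,0,0],[0,0,0],[0,0,0],[0,0,0],[0,0,0],[0,0,0],[0,0,0],[0,0,0],[0,0,0]],"fingers":[-0.35,-0.35,-0.35,-0.35,1,1,1,1,1,1]}' 30
python3 -m creep '{"slide":[[0,0,-0.5],[0,0,-1],[0,0,-1],[0,0,-0.5],[-0.35,-1,0],[-0.35,-1,0],[0,-1,0],[0,-1,0],[0,-1,0],[0,-1,0]],"delta_rot":[[0,0,0],[0,0,0],[0,0,0],[0,0,0],[0,0,0],[0,0,0],[0,0,0],[0,0,0],[0,0,0],[0,0,0]],"fingers":[1,1,1,1,1,1,1,1,1,1]}' 30
python3 -m creep '{"slide":[[0,-1,0],[0,-1,0],[0,-1,0],[0,-0.9,0],[0,0,0],[0,0,0]],"delta_rot":[[0,0,0],[0,0,0],[0,0,0],[0,0,0],[0,0,0],[0,0,0]],"fingers":[1,1,1,1,1,1]}' 30
```

```text
t: 52.85
tool_pos: [577.2, -126.9, 97.6]
orientation: [[1.0, 0.0, -0.001], [0.0, -1.0, 0.0], [-0.001, -0.0, -1.0]]
wrist_force: [-0.3, -0.1, -1.9]
finger_gap: 51.0
grasp_force: 29.9
t: 53.68
tool_pos: [556.1, 54.6, 187.9]
orientation: [[1.0, 0.0, 0.0], [0.0, -1.0, 0.0], [0.0, -0.0, -1.0]]
wrist_force: [0.6, 0.7, -2.2]
finger_gap: 50.8
grasp_force: 29.9
t: 54.18
tool_pos: [556.0, 171.3, 187.6]
orientation: [[1.0, 0.003, -0.0], [0.003, -1.0, -0.0], [-0.0, 0.0, -1.0]]
wrist_force: [-0.6, -0.9, -2.0]
finger_gap: 50.7
grasp_force: 29.9
```

```bash
python3 -m creep '{"slide":[[0,0,1],[0,0,1],[0,0,1],[0,0,1],[0,0,0.6],[0,0,0.2],[0,0,0],[0,0,0]],"delta_rot":[[0,0,0],[0,0,0],[0,0,0],[0,0,0],[0,0,0],[0,0,0],[0,0,0],[0,0,0]],"fingers":[1,1,1,1,1,1,1,1]}' 30
python3 -m creep '{"slide":[[0,0,0.15],[0,0,0.1],[0,0,0]],"delta_rot":[[0,0,0],[0,0,0],[0,0,0]],"fingers":[1,1,1]}' 30
```

```text
t: 54.85
tool_pos: [557.3, 169.4, 44.9]
orientation: [[1.0, -0.001, 0.001], [-0.001, -1.0, 0.0], [0.001, -0.0, -1.0]]
wrist_force: [0.4, -0.3, -0.7]
finger_gap: 50.7
grasp_force: 29.9
t: 55.1
tool_pos: [556.8, 170.0, 36.8]
orientation: [[1.0, 0.0, 0.001], [0.0, -1.0, 0.0], [0.001, -0.0, -1.0]]
wrist_force: [0.1, 0.2, -2.1]
finger_gap: 50.7
grasp_force: 29.9
```

```bash
python3 -m creep '{"slide":[[0,0,0.1],[0,0,0.08],[0,0,0]],"delta_rot":[[0,0,0],[0,0,0],[0,0,0]],"fingers":[1,1,1]}' 30
python3 -m creep '{"slide":[[0,0,0.06],[0,0,0]],"delta_rot":[[0,0,0],[0,0,0]],"fingers":[1,1]}' 30
python3 -m creep '{"slide":[[0,0,0.04],[0,0,0]],"delta_rot":[[0,0,0],[0,0,0]],"fingers":[1,1]}' 30
```

```text
t: 55.35
tool_pos: [556.0, 170.0, 30.5]
orientation: [[1.0, 0.0, -0.001], [0.0, -1.0, -0.0], [-0.001, 0.0, -1.0]]
wrist_force: [-0.4, 0.0, -2.2]
finger_gap: 50.8
grasp_force: 29.9
t: 55.52
tool_pos: [556.6, 170.1, 29.2]
orientation: [[1.0, 0.0, 0.0], [0.0, -1.0, 0.0], [0.0, -0.0, -1.0]]
wrist_force: [0.4, 0.0, -1.5]
finger_gap: 50.9
grasp_force: 29.9
t: 55.68
tool_pos: [557.0, 170.1, 28.9]
orientation: [[1.0, 0.0, 0.001], [0.0, -1.0, -0.0], [0.001, 0.0, -1.0]]
wrist_force: [-2.0, -0.3, 3.8]
finger_gap: 50.7
grasp_force: 29.9
```

Contact. Releasing, backing away and taking a final look.

```bash
python3 -m creep '{"slide":[[0,0,0],[0,0,0],[0,0,0],[0,0,0],[0,0,-0.5],[0,0,-1],[0,0,-1],[0,0,-1],[0,0,-1],[0,0,-0.8]],"delta_rot":[[0,0,0],[0,0,0],[0,0,0],[0,0,0],[0,0,0],[0,0,0],[0,0,0],[0,0,0],[0,0,0],[0,0,0]],"fingers":[-0.5,-0.5,-0.5,-0.5,-0.5,-0.5,-0.5,-0.5,-0.5,-0.5]}' 30
python3 -m creep '{"slide":[[0,1,0],[0,1,0],[0,1,0],[0,1,0],[0,1,0],[0,1,0],[0,1,0],[0,1,0],[0,1,0],[0,1,0]],"delta_rot":[[0,0,0],[0,0,0],[0,0,0],[0,0,0],[0,0,0],[0,0,0],[0,0,0],[0,0,0],[0,0,0],[0,0,0]],"fingers":[-0.5,-0.5,-0.5,-0.5,-0.5,-0.5,-0.5,-0.5,-0.5,-0.5]}' 30
python3 -m creep '{"slide":[[0,1,0],[0,1,0],[0,0,0],[0,0,0]],"delta_rot":[[0,0,0],[0,0,0],[0,0,0],[0,0,0]],"fingers":[-0.5,-0.5,-0.5,-0.5]}' 30
python3 - <<'E'
from h import *
C,im=grab('top','t10'); C2,im2=grab('side','s10')
cv2.imwrite('pics/m2.png',np.hstack([cv2.resize(im[165:250,110:240],(500,327),interpolation=cv2.INTER_CUBIC),cv2.resize(im2[140:240,175:285],(300,327),interpolation=cv2.INTER_CUBIC)]))
E
```

```text
t: 56.52
tool_pos: [556.9, 170.1, 189.5]
orientation: [[1.0, 0.0, 0.002], [0.0, -1.0, 0.0], [0.002, -0.0, -1.0]]
wrist_force: [0.4, 0.0, 0.0]
finger_gap: 69.0
grasp_force: 0.0
t: 57.35
tool_pos: [556.1, -131.4, 186.8]
orientation: [[1.0, 0.0, -0.0], [0.0, -1.0, 0.0], [-0.0, -0.0, -1.0]]
wrist_force: [0.2, -0.2, -0.4]
finger_gap: 68.7
grasp_force: 0.0
t: 57.68
tool_pos: [556.2, -191.2, 186.7]
orientation: [[1.0, -0.002, -0.0], [-0.002, -1.0, 0.0], [-0.0, -0.0, -1.0]]
wrist_force: [-0.2, 0.2, -0.4]
finger_gap: 68.9
grasp_force: 0.0
```

View pics/m2.png

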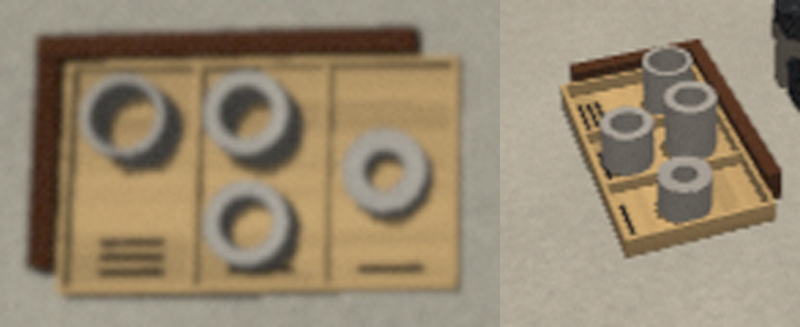

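All four collars stand upright: B in bay 3, A and C in bay 2, D in bay 1. The tray corners match the earlier flush position.

```bash
python3 -c "
from cell import hand_in
print(hand_in())"
```

```text
the job is handed in; nothing more can be done
None
```

The job is handed in (no verdict was returned): the tray is flush in the corner, A and C went to bay 2 (step 2), B to bay 3 (step 3) and D to bay 1 (step 1), all upright in the last pictures, and the arm never went near the mug, calculator or pen holder.

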